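# Hang the strop paddles on the loose hook

## Robot

A 6-joint arm with a two-finger parallel gripper is mounted at the origin on the work surface. World frame = base frame: x ahead of the robot, y to its left, z up, the work surface at z = 0. Lengths are in m, angles in rad, forces in N, time in s.
With the tool pointing down it reaches from about 0.15 to 0.775 m from the base axis. Payload 6.1 kg.
Tool frame: the origin (TCP) lies at the very end of the fingers, on their centre line; the grasp point (between the pads) lies 19 mm behind it; z points along the fingers, y is the direction in which the jaws open and shut (so a half turn about z gives the same grasp; the last joint's range is limited). The gripper opens to 85 mm and grips with 20 to 120 N. Pads are 22 mm wide; open, the fingers measure 114 mm over their backs; the gripper's body (76 mm by 85 mm) begins 54 mm behind the grasp point. The pads swing forward as they close: fully open they stand 13 mm farther back than shut.
Start: joints at [1.267, 0.126, -0.04, 1.405, 0, 1.571], TCP at [0.157, 0.501, 0.231] pointing down, gripper open.
Joint ranges: [-2.72, 2.72], [-0.95, 1.95], [-1.27, 1.35], [-1.78, 2.02], [-1.46, 1.47], [-3.14, 3.14]. Speed limits (rad/s): [2.39, 2.39, 3.01, 3.14, 3.14, 3.14].

## Interface

Orientations are given as a unit quaternion [x, y, z, w].
In Python, from station import ctrl gives the robot as it stands.
- The arm moves only by the shell command python3 -m creep 'ROWS' [OPENING] [FORCE]. ROWS is text: rows parted by semicolons, each of 4 numbers parted by spaces: the shift along the tool's x, y, z in cm, then the turn about the tool's z in rad. In form: dx dy dz roll; .... A call has 1 to 20 rows; each row shifts and turns the commanded pose from where the row before left it, along the tool's axes as they then stand; what a row does not reach is not made up. A row lasts 1/8 s, in which the tool goes at most 62.5 mm and 10.7 degrees, less where a joint would pass 70% of its speed; a pose out of reach is approached as far as the arm can. A call with a gripper value outside its range is refused whole. OPENING is the finger opening in cm, from 0 to 8.54, set as the call begins (- or left out, the last holds). The fingers move at their own pace and stop on an object; FORCE is the grip in N (left out, the last holds). Time passes only in rows, so rows that do not move let the fingers close. It gives the time, the measured TCP pose, the force and the opening at its end, in the units of the state.
- ctrl.state(): the state, without advancing time (a new reading comes with each control period).
- ctrl.get_image(name): name is "scene" or "side" or "wrist"; returns a dict with "img" (480x640x3 uint8, blue, green, red), "fx", "fy", "cx", "cy" (pixels), "distortion" ([k1, k2, p1, p2, k3] as OpenCV has them; the pictures are not rectified), "rvec" (rotation vector, rad) and "tvec" (3), from world to camera coordinates, as OpenCV has them. Camera axes: x right, y down, z forward; pixel columns grow to the right and rows downward; lengths in m; the calibration is good to about 2 mm. A picture is of the moment at which its call begins. There is no depth.
- ctrl.hand_in(): hands the job in, once; it reports no verdict.
Trained networks look in a picture, given as the dict that the camera call returned (one of the last four; its "shot" number tells which), for a name from the list of things; names that differ only in an ending like _2 or _b are one class to them, and where a whole thing is asked for, a point or a joint stands for the part that bears it (a point fixed in the world has none). Each returns a list of dicts, best first, with "confidence" (0 to 1); they miss things now and then, are a little off and sometimes report something else, mostly with a low value. They report only what shows in the picture. A call takes as long as a camera call. They do not tell look-alikes from the thing itself.
- ctrl.trace(query, picture): "pixels" (480x640 bool, what is visible of it).
- ctrl.tip_of(query, picture): "point" ([x, y, z] in m, in world coordinates, good to about 4 mm: a listed point, or the origin of a listed thing).
The state is a dict: "time_s": time; "q": joint angles; "qd": joint speeds; "tau": joint torques, N m; "ee_pos": TCP position; "tcp_rot": TCP orientation; "wrist_force": force on the tool from outside, world axes, zero at the start; "torque": the same for the moment, N m; "width": opening from 0.0 (shut) to 1.0 (fully open).
Only numpy, scipy, OpenCV 4.12 (cv2) and the standard library are available. Lean on these libraries where they do the work, as an engineer would, in place of code of your own. Each camera call takes 0.05 s, during which the arm holds its last target.

## Task

Put the three strop paddles away: lift them out of the slotted wooden block and hang them by the holes in their handles on the long hook of the perforated panel, the largest first, then the middle one, then the smallest, each slid right back so that it lies against the panel or against the paddle behind it. The hook sits loose in the panel and may point off to one side, so feel your way onto it and push only gently on hook and panel. Leave the burnishing board in the block and the other things on the bench where they are, and do not drop or tip over a paddle.

Things in the scene. Friction and masses are not known exactly. Their poses are not given: they have to be found in the camera images.
- panel: Upright perforated grey steel tool panel, 370 mm wide, 288 mm high, fixed on the bench. Origin: middle of the lower edge of its front face. Axes: z up, -x points straight out of the front face, y along its width. One long hook in the middle; small hand tools in clips 110 mm or more to either side of it reach 30 mm out. More than 25 N on panel and hook would tear the hook out.
- hook_root (a point): Where the hook leaves the panel's face, 265 mm above the bench, axes as the panel's. Hook: round steel bar 6 mm thick, round end, level for 78 mm out, then 17 mm more rising by 6 mm: its end is centred 95 mm out, 6 mm up. It is loose: it swings sideways about this point up to 0.2 rad either way (its end up to 19 mm aside), by about 0.2 N, and stays where left. Its direction is not measured.
- strop_large: Largest strop paddle, beech with leather on both faces: blade 90 mm wide, 125 mm high, 18 mm thick; above it, on the centre line, a handle 26 mm wide, 12 mm thick; 246 mm high over all. Origin: centre of the foot of the blade. z up the handle, x normal to its faces (front and back alike), y its width. About 0.27 kg. Stands upright in the block, foot 12 mm above the bench, 34 mm deep in a slot.
- strop_large_eye (a point): Centre of the large paddle's hanging hole: 14 mm round, straight through the 12 mm thick handle along x, 232 mm above the paddle's origin, 14 mm below the handle's end. Axes as the paddle's.
- strop_medium: Middle strop paddle, same make: blade 66 mm wide, 110 mm high, 18 mm thick; handle 26 x 12 mm, 218 mm high over all. Origin and axes as for the large one. About 0.19 kg. Stands in the block likewise. The leather gives a little when paddles are pressed together: lying one behind the other, their holes are 18 mm apart.
- strop_medium_eye (a point): Centre of the middle paddle's hole, 14 mm round, 204 mm above its origin.
- strop_small: Smallest strop paddle, same make: blade 44 mm wide, 95 mm high, 18 mm thick; handle 26 x 12 mm, 190 mm high over all. Origin and axes as for the large one. About 0.12 kg. Stands in the block likewise.
- strop_small_eye (a point): Centre of the smallest paddle's hole, 14 mm round, 176 mm above its origin.
- block: Fixed hardwood block, 216 mm (x) by 105 mm (y), 46 mm high, with four slots running along its y, 21 mm wide, 34 mm deep, open at both ends, 50 mm apart (at x = -75, -25, 25, 75 mm); three hold the paddles, one the burnishing board, in any order, their faces looking along the block's x. Origin: centre of its underside.
- burnisher: Dark wooden edge-burnishing board without a handle, 58 mm wide, 18 mm thick, 140 mm high, standing in one slot of the block. Origin: centre of its foot. Leave it.
- jar: Glue jar, 68 mm across, 85 mm high, standing on the bench. Origin: centre of its foot. Leave it.
- dye: Small amber bottle, 44 mm across, 110 mm high, standing on the bench. Origin: centre of its foot. Leave it.
- rivets: Shallow steel bowl, 76 mm across, 30 mm high. Origin: centre of its foot. Leave it.
- mallet: Wooden mallet standing on its head, 72 mm across, 220 mm high over the handle. Origin: centre of its foot. Leave it.
Mind the look-alikes: they are no part of the job. Leave any green, red or yellow look-alike of the strop_large alone.

How it is judged:
By the outcome, as a careful person would: the job done as asked, in the order asked, and still so for the second after the job is handed in, with the robot touching nothing.
It also fails if it takes over 72 s, if anything falls off the work surface, if the arm or the gripper's body presses on something with over 40 N, if the wrist force passes 120 N, or if a joint passes its speed limit or range.

## Working session

There is one attempt and no reset: what is moved stays moved. The work goes in short steps, Python scripts to look and compute and a shell command to move; the robot and the scene stay as the last step left them, time stands still between calls to the robot, and variables do not carry over. Pictures are saved under pics/ and viewed, and the job is handed in when it is done.

```bash
ls; mkdir -p pics
cat > h.py <<'E'
import numpy as np, cv2
from scipy.spatial.transform import Rotation as R
from station import ctrl
def shot(name,fn=None):
    p=ctrl.get_image(name)
    if fn: cv2.imwrite('pics/'+fn,p['img'])
    return p
def K(p): return np.array([[p['fx'],0,p['cx']],[0,p['fy'],p['cy']],[0,0,1.]])
def proj(p,X):
    return cv2.projectPoints(np.array(X,float).reshape(-1,3),np.array(p['rvec'],float),np.array(p['tvec'],float),K(p),np.array(p['distortion'],float))[0].reshape(-1,2)
def ray(p,uv):
    u=cv2.undistortPoints(np.array(uv,float).reshape(-1,1,2),K(p),np.array(p['distortion'],float)).reshape(-1,2)
    Rm=cv2.Rodrigues(np.array(p['rvec'],float))[0]; t=np.array(p['tvec'],float).reshape(3)
    d=np.c_[u,np.ones(len(u))]@Rm; return -Rm.T@t,d
def onplane(p,uv,z):
    o,d=ray(p,uv); return o+d*((z-o[2])/d[:,2])[:,None]
E
python3 - <<'E'
from h import *
s=ctrl.state()
for k in s: print(k,np.round(s[k],4))
ps={n:shot(n,n+'0.png') for n in('scene','side','wrist')}
for n,p in ps.items():
    o,d=ray(p,[[320,240]]); print(n,o.round(3),d.round(2),p['fx'])
for n in('scene','side'):
    for q in['panel','hook_root','strop_large','strop_large_eye','strop_medium','strop_medium_eye','strop_small','strop_small_eye','block','burnisher','jar','dye','rivets','mallet']:
        print(n,q,[(np.round(r['point'],3).tolist(),round(r['confidence'],2)) for r in ctrl.tip_of(q,ps[n])[:3]])
E
```

```text
pics
time_s 0.0
q [ 1.267   0.1264 -0.0406  1.4054  0.      1.5708]
qd [ 0.0006  0.0002 -0.0007 -0.0013 -0.     -0.0001]
tau [ 2.00000e-04 -4.35915e+01  3.52925e+01  1.72000e-02  0.00000e+00
 -0.00000e+00]
ee_pos [0.1569 0.5006 0.2305]
tcp_rot [ 1.513e-01  9.885e-01 -8.000e-04 -1.000e-04]
wrist_force [-0.1816 -0.0108 -1.1205]
torque [-0.0394  0.0237 -0.0172]
width 1.002
scene [0.753 0.521 1.027] [[-0.16 -0.52 -0.84]] 493.27789432217224
side [ 0.485 -0.623  0.731] [[ 0.1   0.77 -0.64]] 442.7188744543521
wrist [0.089 0.522 0.374] [[ 0.28 -0.1  -0.96]] 415.7661612758849
scene panel []
scene hook_root [([0.515, -0.358, 0.264], 0.92)]
scene strop_large [([0.374, -0.004, 0.0], 0.97), ([0.627, 0.141, 0.013], 0.72), ([0.737, -0.206, -0.002], 0.66)]
scene strop_large_eye [([0.359, 0.121, 0.232], 0.91), ([0.733, -0.202, 0.23], 0.77), ([0.612, 0.288, 0.23], 0.75)]
scene strop_medium [([0.478, 0.118, 0.01], 0.66)]
scene strop_medium_eye [([0.483, 0.118, 0.215], 0.68), ([0.633, 0.143, 0.242], 0.62)]
scene strop_small [([0.529, 0.125, 0.012], 0.86)]
scene strop_small_eye [([0.531, 0.118, 0.188], 0
[... 541 characters left out ...]
355, 0.121, 0.005], 0.6)]
side strop_large_eye [([0.614, 0.29, 0.229], 0.95), ([0.631, 0.139, 0.242], 0.89), ([0.37, -0.006, 0.232], 0.81)]
side strop_medium [([0.477, 0.109, 0.012], 0.95)]
side strop_medium_eye [([0.482, 0.117, 0.218], 0.94), ([0.514, -0.355, 0.267], 0.65), ([0.459, 0.349, 0.001], 0.47)]
side strop_small [([0.533, 0.122, 0.013], 0.94), ([0.726, -0.052, -0.002], 0.62)]
side strop_small_eye [([0.53, 0.117, 0.183], 0.66)]
side block []
side burnisher [([0.577, 0.14, 0.012], 0.67), ([0.632, 0.141, 0.244], 0.5)]
side jar []
side dye [([0.562, 0.393, 0.003], 0.61), ([0.578, 0.14, 0.012], 0.47)]
side rivets [([0.726, -0.051, 0.0], 0.85)]
side mallet [([0.772, 0.096, 0.002], 0.76)]
```

View pics/scene0.png

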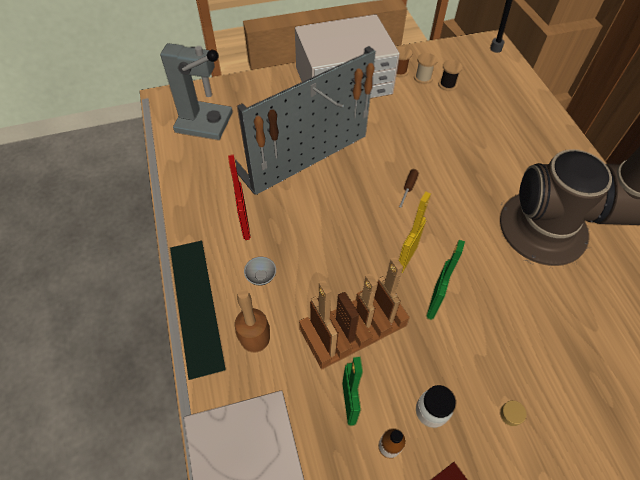

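View pics/side0.png

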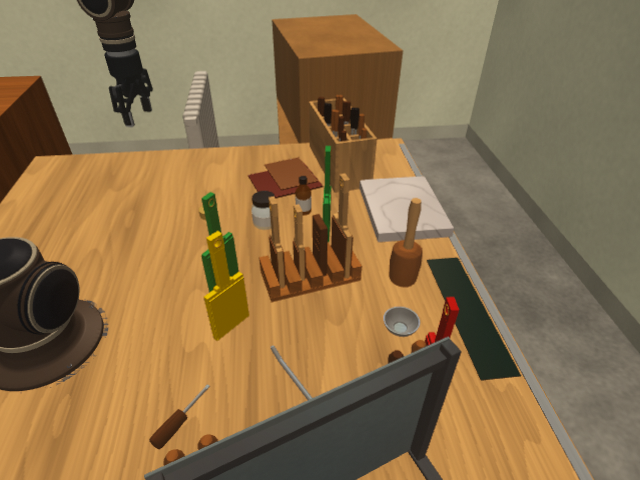

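View pics/wrist0.png

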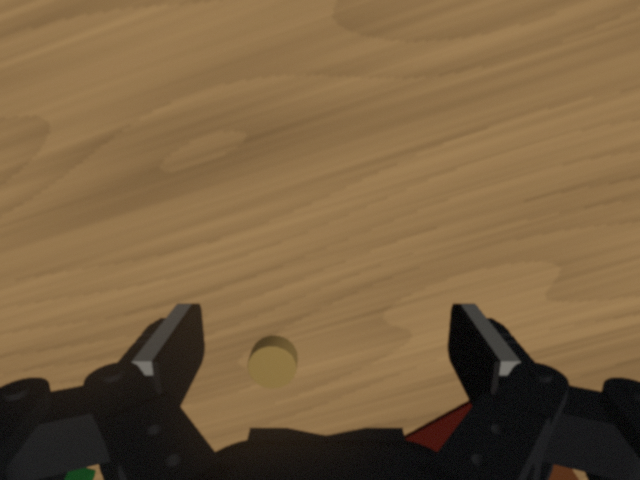

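The overview shows the block with its four pieces at about (355,315) in scene. The plain paddles stand at (320,320), (365,295) and (388,285), and the dark burnisher is at (347,315). The hook runs from (313,90) to (343,107). Next I'll zoom in on the details.

Run:
```python
from h import *
a=cv2.imread('pics/scene0.png');b=cv2.imread('pics/side0.png')
def crop(im,x0,y0,w,h,f,fn): cv2.imwrite('pics/'+fn,cv2.resize(im[y0:y0+h,x0:x0+w],None,fx=f,fy=f,interpolation=cv2.INTER_CUBIC))
crop(a,290,250,130,110,6,'c1.png'); crop(a,230,40,160,160,3.7,'c2.png'); crop(b,250,160,130,140,4.2,'c3.png'); crop(b,140,320,330,160,2.4,'c4.png')
```

```text
(no output)
```

View pics/c1.png

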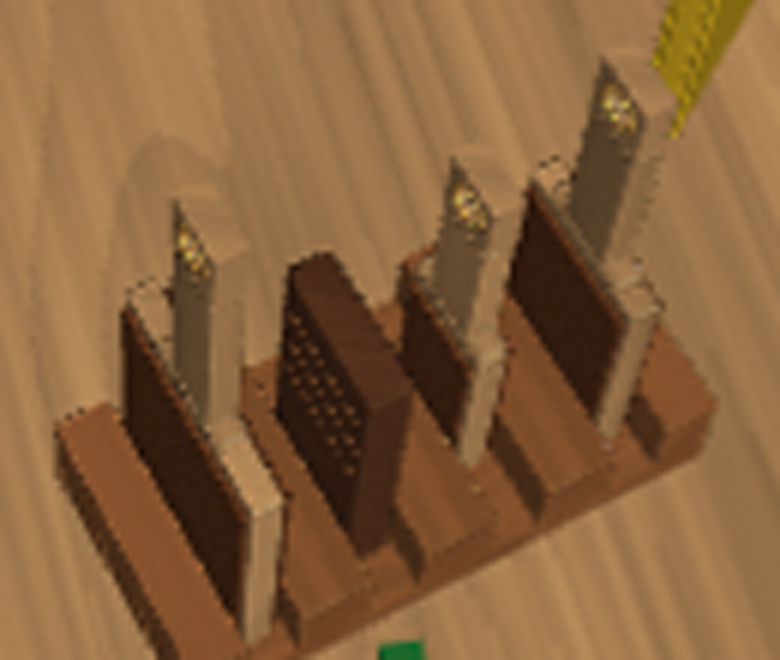

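View pics/c2.png

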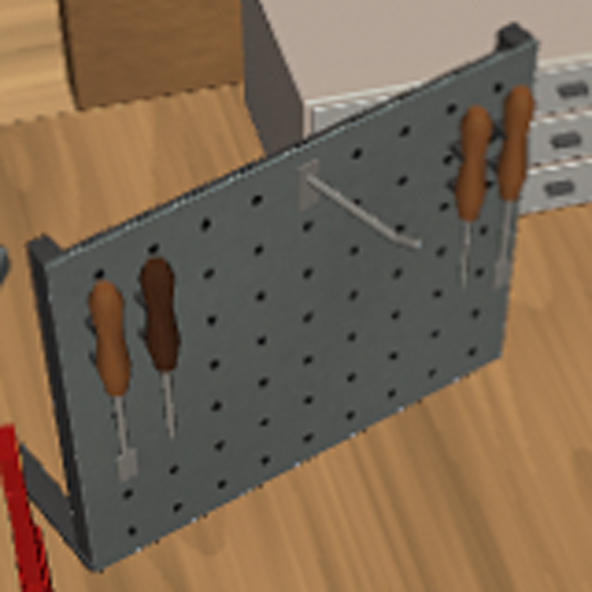

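View pics/c3.png

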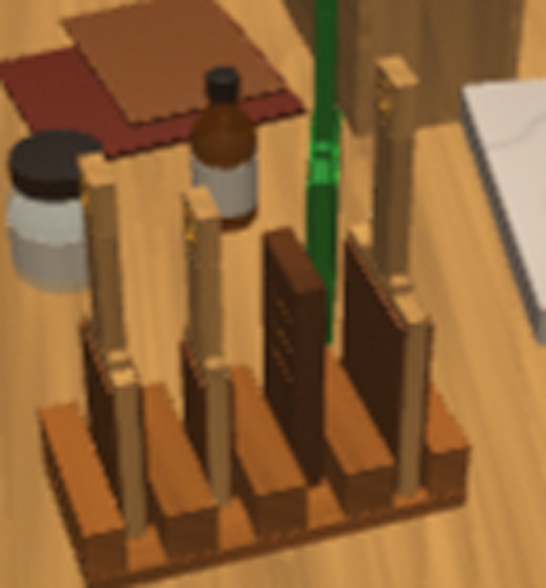

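View pics/c4.png

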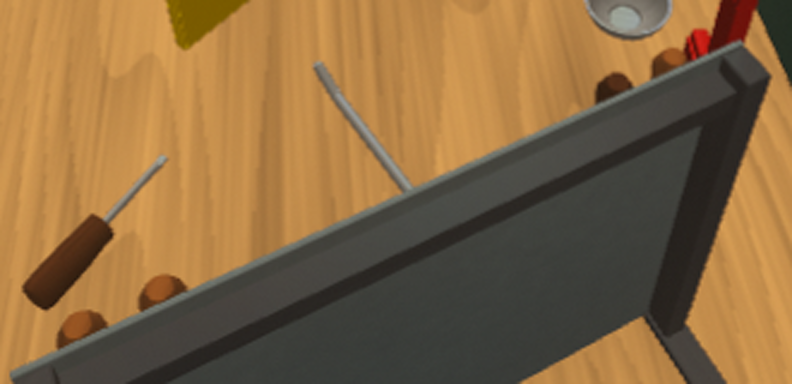

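```bash
cat >> h.py <<'E'
def tri(p1,u1,p2,u2):
    o1,d1=ray(p1,[u1]);o2,d2=ray(p2,[u2]);d1=d1[0];d2=d2[0]
    s=np.linalg.lstsq(np.c_[d1,-d2],o2-o1,rcond=None)[0]
    a=o1+s[0]*d1;b=o2+s[1]*d2;return (a+b)/2,np.linalg.norm(a-b)
E
python3 - <<'E'
from h import *
import pickle
A=shot('scene');B=shot('side')
pickle.dump((A,B),open('ab.pkl','wb'))
c1=lambda x,y:(x/6+290,y/6+250); c2=lambda x,y:(x/3.7+230,y/3.7+40); c3=lambda x,y:(x/4.2+250,y/4.2+160); c4=lambda x,y:(x/2.4+140,y/2.4+320)
bot=onplane(A,[c2(97,570),c2(497,357)],0);top=onplane(A,[c2(50,265),c2(537,45)],.288);tb=onplane(B,[c4(18,375),c4(740,43)],.288)
for n,e in(('bot',bot),('topA',top),('topB',tb)): d=e[1]-e[0];print(n,e.round(4).tolist(),np.linalg.norm(d),np.arctan2(d[1],d[0]),e.mean(0))
print('tip',tri(A,c2(418,244),B,c4(319,66)), onplane(A,[c2(418,244)],.271),onplane(B,[c4(319,66)],.271))
print('root',onplane(A,[c2(310,175)],.265),onplane(B,[c4(407,190)],.265),ctrl.tip_of('hook_root',A)[0],ctrl.tip_of('hook_root',B)[0])
# block edges
e=onplane(A,[c1(55,425),c1(165,655)],.046);d=e[0]-e[1];print('block y dir from left end',e,np.arctan2(d[1],d[0]))
e=onplane(A,[c1(300,640),c1(715,400)],.046);d=e[0]-e[1];print('front',e,np.arctan2(d[1],d[0]))
e=onplane(B,[c3(90,560),c3(465,450)],.046);d=e[1]-e[0];print('frontB',e,np.arctan2(d[1],d[0]))
e=onplane(B,[c3(90,560),c3(40,410)],.046);d=e[1]-e[0];print('leftB',e,np.arctan2(d[1],d[0]))
for nm,z,qa,qb in(('large',.258,[(175,200),(217,188),(245,242),(212,262)],[(375,62),(405,57),(417,82),(388,88)]),
  ('medium',.230,[(604,60),(640,48),(680,95),(648,112)],[(80,158),(106,152),(116,180),(90,188)]),
  ('small',.202,[(452,158),(488,146),(520,190),(490,208)],[(183,195),(208,188),(218,212),(193,220)])):
    a=onplane(A,[c1(*u) for u in qa],z);b=onplane(B,[c3(*u) for u in qb],z)
    print(nm,a.mean(0)[:2].round(4),b.mean(0)[:2].round(4),[np.round(ctrl.tip_of(q,p)[0]['point'],3).tolist() for q in('strop_%s_eye'%nm,) for p in(A,B)])
# yellow
for q in['strop_large']:
  for p in(A,B): print([np.round(r['point'],3).tolist() for r in ctrl.tip_of(q,p)],[np.round(r['point'],3).tolist() for r in ctrl.tip_of(q+'_eye',p)])
E
```

```text
bot [[0.6862, -0.295, 0.0], [0.3447, -0.4191, 0.0]] 0.3634334629313563 -2.7931771784184782 [ 0.51545138 -0.35708648  0.        ]
topA [[0.6859, -0.2931, 0.288], [0.3451, -0.4131, 0.288]] 0.3613673627136399 -2.8029727468246852 [ 0.51550872 -0.35308791  0.288     ]
topB [[0.3448, -0.4237, 0.288], [0.6869, -0.2985, 0.288]] 0.3643406096964874 0.3508764154905262 [ 0.51582594 -0.36111161  0.288     ]
tip (array([ 0.46842779, -0.27356895,  0.26961552]), np.float64(0.0012215238780701233)) [[ 0.46831795 -0.27211402  0.271     ]] [[ 0.46906997 -0.27480798  0.271     ]]
root [[ 0.51263793 -0.35548078  0.265     ]] [[ 0.50805439 -0.34801792  0.265     ]] {'point': [0.5157, -0.3584, 0.2644], 'confidence': 0.94} {'point': [0.516, -0.3556, 0.2661], 'confidence': 0.93}
block y dir from left end [[0.6706465  0.10263921 0.046     ]
 [0.65560618 0.19504184 0.046     ]] -1.4094420226386069
front [[0.60949695 0.20234547 0.046     ]
 [0.43920325 0.15694811 0.046     ]] 0.2605240622476688
frontB [[0.46376118 0.03608923 0.046     ]
 [0.6675745  0.09439162 0.046     ]] 0.278617213470595
leftB [[0.46376118 0.03608923 0.046     ]
 [0.44059236 0.15321658 0.046     ]] 1.7660840661859118
large [0.6284 0.1438] [0.6285 0.1384] [[0.614, 0.286, 0.231], [0.632, 0.14, 0.244]]Traceback (most recent call last):
  File "<stdin>", line 19, in <module>
IndexError: list index out of range
```

```bash
cat > ov.py <<'E'
from h import *
D={'large':(.090,.125,.246),'medium':(.066,.110,.218),'small':(.044,.095,.190)}
def box(cx,cy,yaw,w,t,z0,z1):
    c,s=np.cos(yaw),np.sin(yaw);P=[]
    for z in(z0,z1):
        for a,b in((-1,-1),(1,-1),(1,1),(-1,1)):
            x=a*t/2;y=b*w/2;P.append((cx+c*x-s*y,cy+s*x+c*y,z))
    return P
ED=[(0,1),(1,2),(2,3),(3,0),(4,5),(5,6),(6,7),(7,4),(0,4),(1,5),(2,6),(3,7)]
def draw(p,img,P,off,f,col):
    q=(proj(p,P)-off+.5)*f-.5
    for i,j in ED: cv2.line(img,tuple(int(v) for v in q[i]),tuple(int(v) for v in q[j]),col,1,cv2.LINE_AA)
def paddle(p,img,n,cx,cy,yaw,off,f,z=.012):
    w,h,H=D[n]; draw(p,img,box(cx,cy,yaw,w,.018,z,z+h),off,f,(0,255,255)); draw(p,img,box(cx,cy,yaw,.026,.012,z+h,z+H),off,f,(255,255,0))
E
python3 - <<'E'
from ov import *
import pickle
A,B=pickle.load(open('ab.pkl','rb'))
c1=lambda x,y:(x/6+290,y/6+250); c3=lambda x,y:(x/4.2+250,y/4.2+160)
for nm,z,qa,qb in(('large',.258,[(175,200),(217,188),(245,242),(212,262)],[(375,62),(405,57),(417,82),(388,88)]),
  ('medium',.230,[(604,60),(640,48),(680,95),(648,112)],[(80,158),(106,152),(116,180),(90,188)]),
  ('small',.202,[(452,158),(488,146),(520,190),(490,208)],[(183,195),(208,188),(218,212),(193,220)])):
    a=onplane(A,[c1(*u) for u in qa],z);b=onplane(B,[c3(*u) for u in qb],z)
    print(nm,a.mean(0)[:2].round(4),b.mean(0)[:2].round(4))
yaw=.2
for p,off,f,wh,fn in((A,(290,250),6,(130,110),'o1.png'),(B,(250,160),4.2,(130,140),'o2.png')):
    im=cv2.resize(p['img'][off[1]:off[1]+wh[1],off[0]:off[0]+wh[0]],None,fx=f,fy=f,interpolation=cv2.INTER_CUBIC)
    paddle(p,im,'large',.6285,.141,yaw,off,f);paddle(p,im,'medium',.481,.1165,yaw,off,f);paddle(p,im,'small',.5305,.1185,yaw,off,f)
    draw(p,im,box(.555,.125,yaw,.105,.216,0,.046),off,f,(255,0,255))
    cv2.imwrite('pics/'+fn,im)
E
```

```text
large [0.6284 0.1438] [0.6285 0.1384]
medium [0.4803 0.1174] [0.4826 0.1133]
small [0.5308 0.1233] [0.531  0.1193]
```

View pics/o1.png

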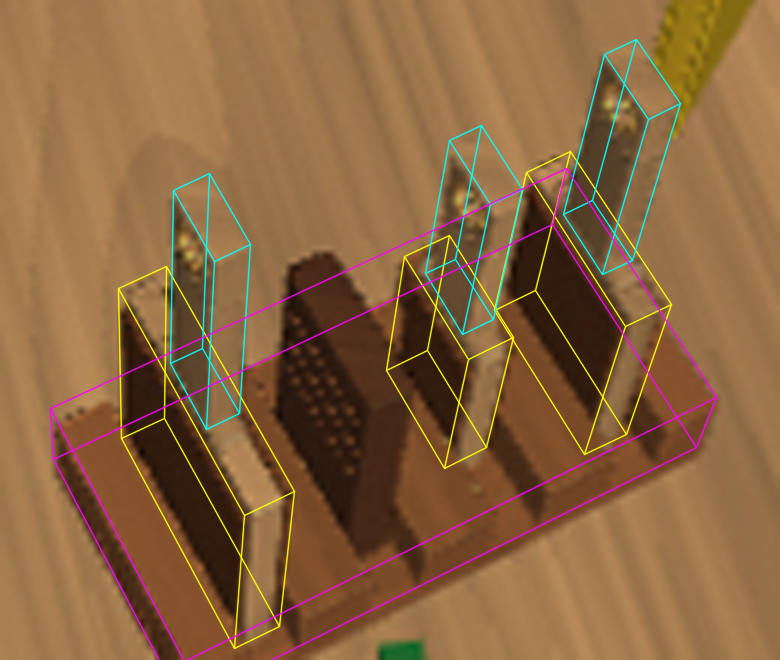

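View pics/o2.png

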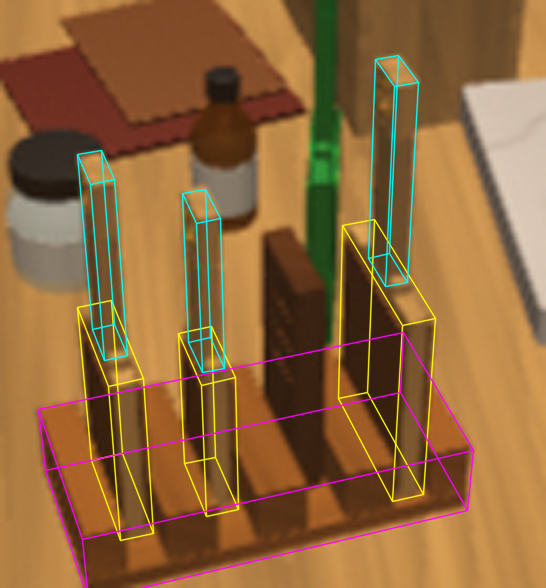

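```bash
cat > go.py <<'E'
# usage: go.py x y z yawy -> tool-frame shift(cm), roll
import sys
from h import *
s=ctrl.state();Rm=R.from_quat(s['tcp_rot']).as_matrix();p=np.array(s['ee_pos'])
y=np.arctan2(Rm[1,1],Rm[0,1])
print('t',round(s['time_s'],2),'pos',p.round(4),'yawy',round(y,3),'tilt',np.round(Rm[:,2],3),'F',np.round(s['wrist_force'],1),'w',round(s['width'],3))
if len(sys.argv)>4:
    t=np.array([float(v) for v in sys.argv[1:4]]);print('shift cm',(Rm.T@(t-p)*100).round(2),'roll',round(-(float(sys.argv[4])-y),3))
E
python3 -m creep '0 0 -2 -.168;0 0 -2.3 -.168;0 0 -2.7 -.168' 5 60; python3 go.py .6255 .1404 .300 1.771
```

```text
time_s: 2.28
ee_pos: [0.157, 0.5008, 0.3017]
tcp_rot: [-0.103, 0.995, -0.0, -0.0]
wrist_force: [0.1, -0.2, 0.1]
width: 0.584
t 2.27 pos [0.157  0.5008 0.3017] yawy 1.777 tilt [-0.    -0.001 -1.   ] F [ 0.1 -0.2  0.1] w 0.584
shift cm [-38.5  -44.85   0.19] roll 0.006
```

```bash
python3 -m creep '-3.85 -4.485 0 0;-3.85 -4.485 0 0;-3.85 -4.485 0 0;-3.85 -4.485 0 0;-3.85 -4.485 0 0;-3.85 -4.485 0 0;-3.85 -4.485 0 0;-3.85 -4.485 0 0;-3.85 -4.485 0 0;-3.85 -4.485 0 0;0 0 0 0;0 0 0 0'; python3 go.py .6255 .1404 .225 1.771;python3 - <<'E'
from h import *
shot('wrist','w1.png')
E
```

```text
time_s: 3.78
ee_pos: [0.6234, 0.1379, 0.3009]
tcp_rot: [-0.1, 0.995, 0.0, -0.0]
wrist_force: [0.0, 0.1, -0.7]
width: 0.589
t 3.77 pos [0.6234 0.1379 0.3009] yawy 1.77 tilt [-0.001  0.    -1.   ] F [ 0.   0.1 -0.7] w 0.589
shift cm [-0.26  0.2   7.59] roll -0.001
```

View pics/w1.png

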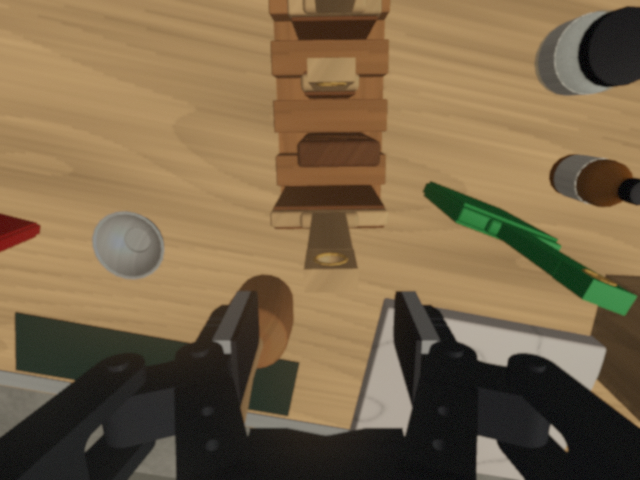

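Run:
```python
from ov import *
p=shot('wrist')
off=(240,150);f=4
im=cv2.resize(p['img'][150:350,240:440],None,fx=3,fy=3,interpolation=cv2.INTER_CUBIC)
paddle(p,im,'large',.6285,.141,.2,off,3)
cv2.imwrite('pics/w1c.png',im)
```

```text
(no output)
```

View pics/w1c.png

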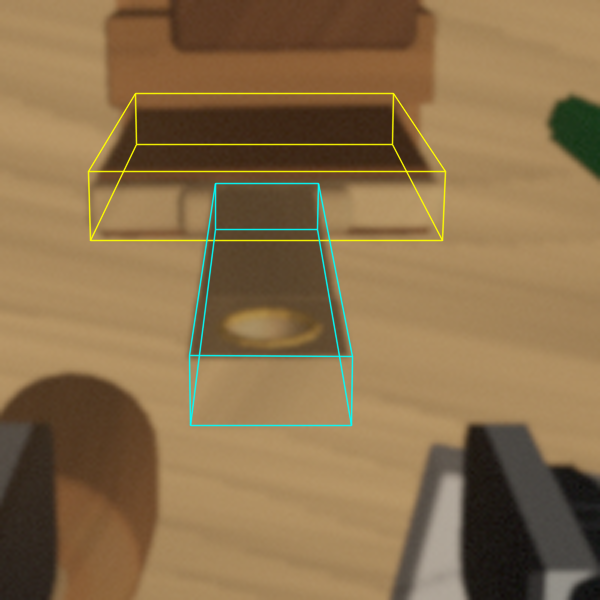

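The wrist view shows the handle hole at (330,258), and the model outline lies right on the paddle. I'll go down and grip.

```bash
python3 -m creep '-.26 .2 0 0;0 0 3 0;0 0 3 0;0 0 1.6 0;0 0 0 0'; python3 -m creep '0 0 0 0;0 0 0 0;0 0 0 0;0 0 0 0' 1.5 60; python3 go.py .6255 .1404 .225 1.771
```

```text
time_s: 4.5
ee_pos: [0.6246, 0.1412, 0.2245]
tcp_rot: [-0.101, 0.995, -0.0, -0.001]
wrist_force: [-0.9, 0.1, 0.1]
width: 0.59
time_s: 5.0
ee_pos: [0.6263, 0.1407, 0.2269]
tcp_rot: [-0.1, 0.995, 0.0, 0.001]
wrist_force: [-0.6, 1.2, 5.7]
width: 0.296
t 5.0 pos [0.6263 0.1407 0.2269] yawy 1.771 tilt [ 0.003  0.001 -1.   ] F [-0.6  1.2  5.7] w 0.296
shift cm [ 0.09 -0.01  0.19] roll 0.0
```

```bash
python3 -m creep '0 0 -1 0;0 0 -1.5 0;0 0 -2 0;0 0 -2 0;0 0 -1 0'
python3 - <<'E'
from h import *
A=shot('scene','s2.png');B=shot('side','b2.png')
print(proj(A,[[.374,-.004,0],[.737,-.204,0],[.614,.288,.23],[.36,.12,.23]]).round(0))
print('yellow base A',onplane(A,[(400,262),(411,266),(430,195)],0), onplane(A,[(425,195)],.246),onplane(B,[(210,300),(218,338),(247,303)],0),onplane(B,[(216,240)],.246))
E
```

```text
time_s: 5.62
ee_pos: [0.626, 0.1404, 0.302]
tcp_rot: [-0.1, 0.995, 0.0, 0.001]
wrist_force: [0.7, 0.4, -3.3]
width: 0.29
[[407. 259.]
 [244. 226.]
 [357. 368.]
 [456. 250.]]
yellow base A [[ 3.93953494e-01 -2.56609700e-04  0.00000000e+00]
 [ 3.72248221e-01  1.72796412e-02  0.00000000e+00]
 [ 2.44040694e-01 -1.71666367e-01  0.00000000e+00]] [[ 0.37568681 -0.00829489  0.246     ]] [[ 0.3257969   0.07575476  0.        ]
 [ 0.34915794 -0.03284731  0.        ]
 [ 0.40759036  0.05715071  0.        ]] [[ 0.38012205 -0.01924375  0.246     ]]
```

View pics/b2.png

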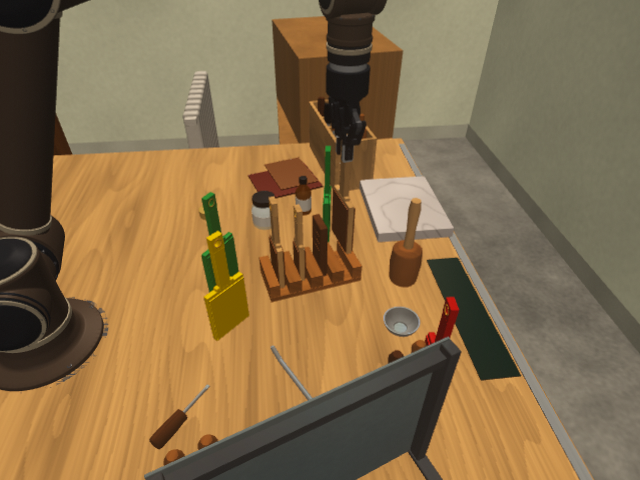

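```bash
python3 -m creep '0 -3 0 0;0 -5 0 0;0 -5 0 0;0 -2 0 .1;0 0 0 .177;0 0 0 .177;0 0 0 .177;0 0 0 .177;0 0 0 .177;0 0 0 .177;0 0 0 .177;0 0 0 0'; python3 go.py .4514 -.2265 .262 .43
```

```text
time_s: 7.22
ee_pos: [0.6553, -0.0066, 0.2994]
tcp_rot: [0.538, 0.843, -0.0, -0.001]
wrist_force: [-0.3, -0.5, -2.5]
width: 0.292
t 7.22 pos [ 0.6553 -0.0066  0.2994] yawy 0.434 tilt [-0.002 -0.    -1.   ] F [-0.3 -0.5 -2.5] w 0.292
shift cm [-11.39 -27.74   3.77] roll 0.004
```

```bash
python3 -m creep '-1.2 -3 0 0;-2.1 -5 .6 0;-2.1 -5 .6 0;-2.1 -5 .6 0;-2.1 -5 .7 0;-1.3 -3.2 .7 0;-.6 -1.5 .5 0;0 0 0 0;0 0 0 0'; python3 go.py .4514 -.2265 .254 .43
python3 - <<'E'
from h import *
for n in('scene','side','wrist'):
    p=shot(n,n+'3.png')
import cv2
a=cv2.imread('pics/scene3.png')[40:200,250:450];cv2.imwrite('pics/s3c.png',cv2.resize(a,None,fx=4,fy=3.7*4/3.7*.9,interpolation=cv2.INTER_CUBIC))
b=cv2.imread('pics/side3.png')[230:480,180:420];cv2.imwrite('pics/b3c.png',cv2.resize(b,None,fx=2.4,fy=2.4,interpolation=cv2.INTER_CUBIC))
E
```

```text
time_s: 8.35
ee_pos: [0.4529, -0.2264, 0.2633]
tcp_rot: [0.538, 0.843, 0.0, 0.0]
wrist_force: [0.6, 0.6, -2.6]
width: 0.29
t 8.35 pos [ 0.4529 -0.2264  0.2633] yawy 0.434 tilt [ 0.  0. -1.] F [ 0.6  0.6 -2.6] w 0.29
shift cm [ 0.05 -0.14  0.93] roll 0.004
```

View pics/s3c.png

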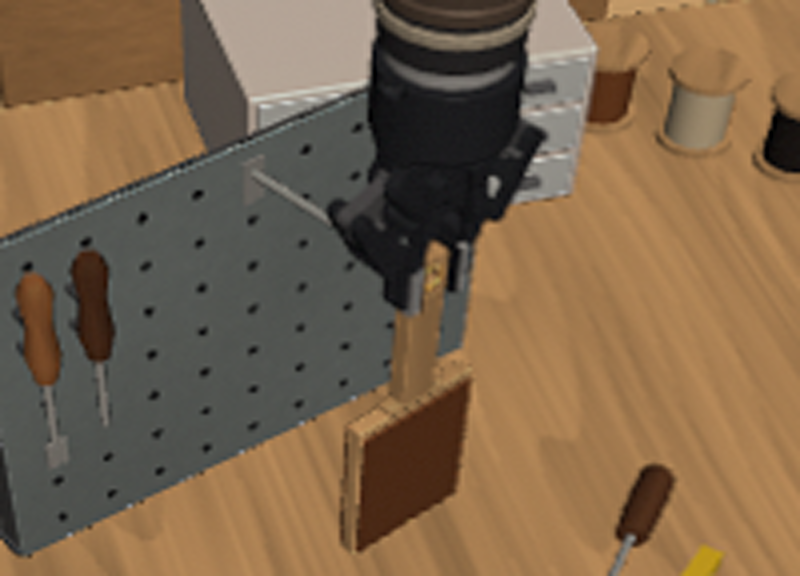

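View pics/b3c.png

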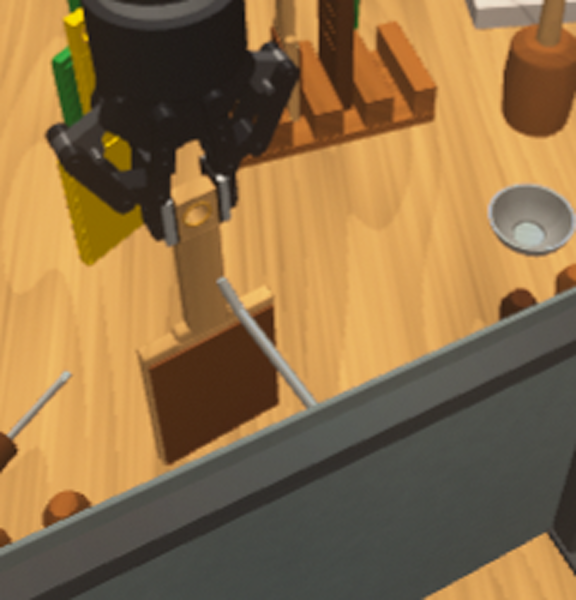

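View pics/wrist3.png

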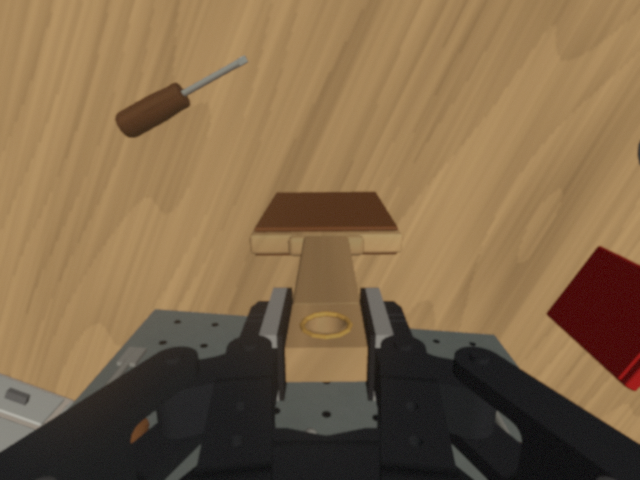

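Run:
```python
from h import *
import pickle
A,B=pickle.load(open('ab.pkl','rb'))
s=ctrl.state();Rm=R.from_quat(s['tcp_rot']).as_matrix();t=np.array(s['ee_pos'])
e,err=tri(A,(358.8,116.4),B,(261.7,318.8)); tip,e2=tri(A,(343,105.9),B,(272.5,347.7))
print('eye',e,err,'in tool',Rm.T@(e-t)); print('tip',tip,e2,'in tool',Rm.T@(tip-t))
# predicted eye from tool, in pixels on each face
for dx in(-.009,.003): print(dx,proj(A,[t+Rm@[dx,0,-.017]]),proj(B,[t+Rm@[dx,0,-.017]]))
# epipolar of the side tip: at z=.271
n=np.array([-.343,.939]);l=np.array([.939,.343]);r=np.array([.5157,-.357])
for q in(e,tip): print('out',(q[:2]-r)@n,'lat',(q[:2]-r)@l)
for nm,p in(('scene',A),('side',B)):
    pass
```

```text
eye [ 0.4514123  -0.22754885  0.27487664] 0.009839299039563527 in tool [-0.00048979 -0.00195474 -0.01152863]
tip [ 0.46808188 -0.27380145  0.26951335] 0.0008234361920221434 in tool [-0.04946421 -0.00627833 -0.00616614]
-0.009 [[353.41654281 113.27825238]] [[261.87081082 319.01474125]]
0.003 [[357.19127522 116.26377826]] [[257.89883231 313.09147242]]
out 0.14360531351382055 lat -0.015964402501448986
out 0.09445644895774091 lat -0.01617630953250487
```

```bash
python3 -m creep '0 -.25 .5 0;0 -.25 .45 0;-1 0 0 0;-1 0 0 0;-1 0 0 0;0 0 0 0;0 0 0 0'
python3 - <<'E'
from h import *
s=ctrl.state();Rm=R.from_quat(s['tcp_rot']).as_matrix();t=np.array(s['ee_pos'])
print(t.round(4),'tip in tool',Rm.T@([.4682,-.2737,.2702]-t))
A=shot('scene');B=shot('side');W=shot('wrist')
cv2.imwrite('pics/s4c.png',cv2.resize(A['img'][70:140,310:390],None,fx=8,fy=8,interpolation=cv2.INTER_CUBIC))
cv2.imwrite('pics/b4c.png',cv2.resize(B['img'][300:400,220:320],None,fx=6,fy=6,interpolation=cv2.INTER_CUBIC))
cv2.imwrite('pics/w4c.png',cv2.resize(W['img'][280:440,220:440],None,fx=3.5,fy=3.5,interpolation=cv2.INTER_CUBIC))
E
```

```text
time_s: 9.38
ee_pos: [0.4601, -0.2564, 0.2537]
tcp_rot: [0.539, 0.842, 0.0, -0.0]
wrist_force: [1.1, -0.7, -2.7]
width: 0.295
[ 0.4601 -0.2564  0.2537] tip in tool [-1.91190264e-02  9.68675188e-05 -1.64992768e-02]
```

View pics/s4c.png

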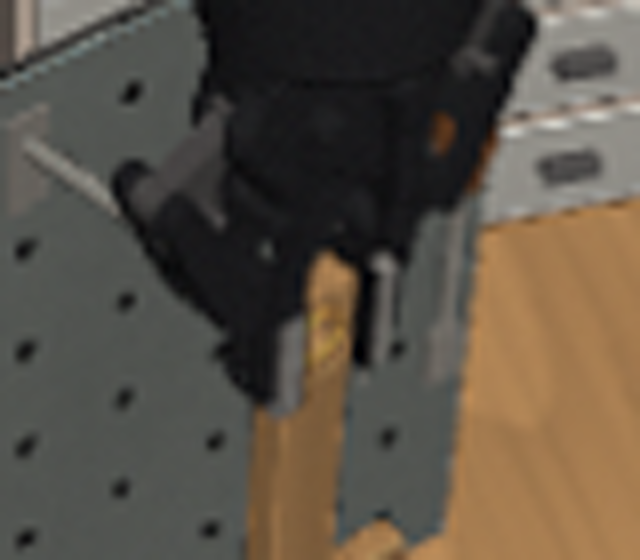

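View pics/b4c.png

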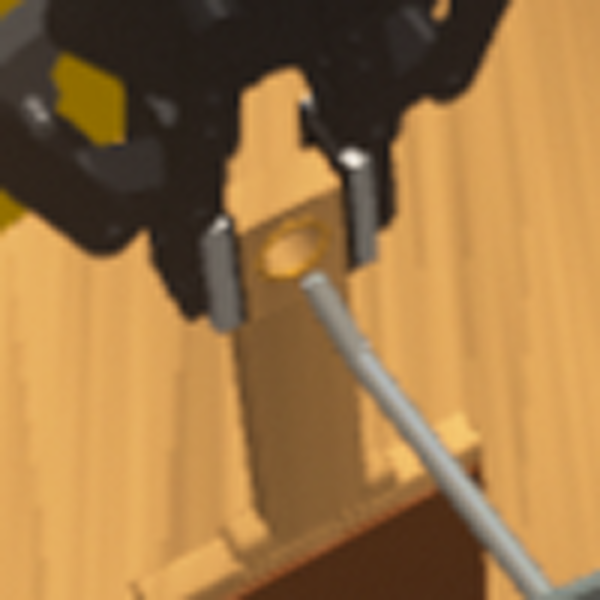

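View pics/w4c.png

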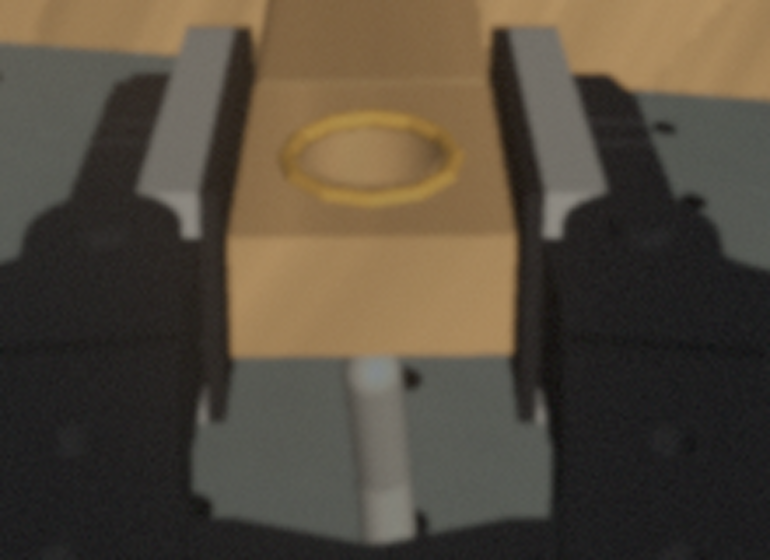

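Run:
```python
from h import *
import pickle
A,B=pickle.load(open('ab.pkl','rb'))
s=ctrl.state();Rm=R.from_quat(s['tcp_rot']).as_matrix();t=np.array(s['ee_pos'])
for z in(-.015,-.017,-.019): print(z,proj(B,[t+Rm@[-.009,0,z],t+Rm@[-.019,0,z]]).round(1).tolist(),proj(A,[t+Rm@[.003,0,z]]).round(1))
```

```text
-0.015 [[268.6, 342.2], [272.1, 347.7]] [[349.6 111.6]]
-0.017 [[268.5, 341.3], [272.0, 346.7]] [[349.6 110.9]]
-0.019 [[268.4, 340.3], [271.9, 345.7]] [[349.7 110.2]]
```

```bash
python3 -m creep '-.5 .05 .05 0;-.5 .05 0 0;-.4 .04 .05 0;-.4 .04 .15 0;-.4 .04 .15 0;0 0 0 0;0 0 0 0'
python3 - <<'E'
from h import *
s=ctrl.state();Rm=R.from_quat(s['tcp_rot']).as_matrix();t=np.array(s['ee_pos'])
print(t.round(4),s['wrist_force'],'tip in tool',Rm.T@([.4682,-.2737,.2702]-t))
B=shot('side');W=shot('wrist')
b=cv2.resize(B['img'][300:400,220:320],None,fx=5,fy=5,interpolation=cv2.INTER_CUBIC)
w=cv2.resize(W['img'][280:440,220:440],None,fx=2.5,fy=2.5,interpolation=cv2.INTER_CUBIC)
cv2.imwrite('pics/b5c.png',b);cv2.imwrite('pics/w5c.png',w)
E
```

```text
time_s: 10.4
ee_pos: [0.4722, -0.2765, 0.2508]
tcp_rot: [0.539, 0.842, -0.0, 0.002]
wrist_force: [1.2, -3.5, 4.9]
width: 0.291
[ 0.4722 -0.2765  0.2508] [ 1.20135963 -3.47768057  4.90847031] tip in tool [ 0.00418195 -0.00247177 -0.01937089]
```

View pics/b5c.png

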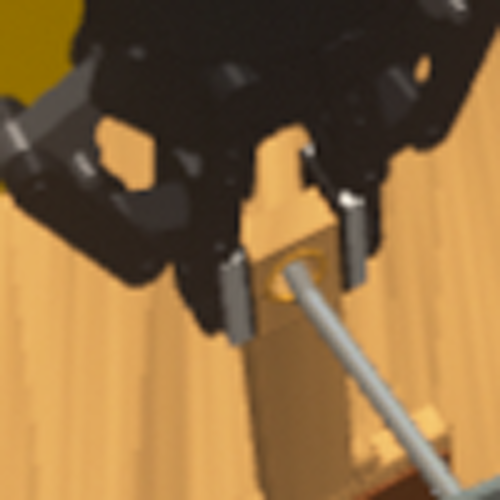

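View pics/w5c.png

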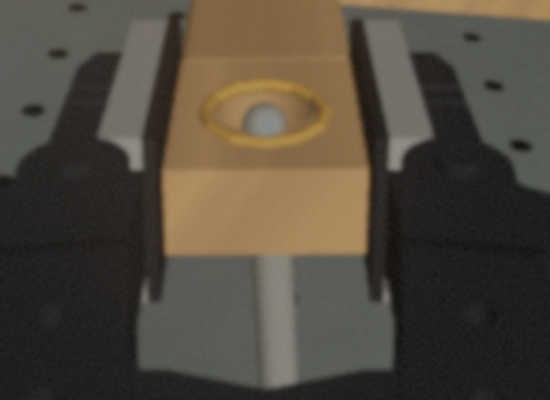

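```bash
python3 -m creep '0 0 -.15 0;0 0 -.1 0;-.4 .03 0 0;0 0 0 0'; python3 go.py .5 -.3 .25 .35;  python3 -m creep '-.5 .05 .1 0;-.5 .05 .15 0;0 0 0 0'; python3 go.py .5 -.3 .25 .35
```

```text
time_s: 11.0
ee_pos: [0.473, -0.2787, 0.2514]
tcp_rot: [0.539, 0.842, 0.0, -0.001]
wrist_force: [-0.1, 0.1, -2.6]
width: 0.288
t 11.0 pos [ 0.473  -0.2787  0.2514] yawy 0.432 tilt [-0.002  0.001 -1.   ] F [-0.1  0.1 -2.6] w 0.288
shift cm [-3.06  1.56  0.13] roll 0.082
time_s: 11.38
ee_pos: [0.4785, -0.2879, 0.2493]
tcp_rot: [0.539, 0.842, -0.0, -0.0]
wrist_force: [0.3, -0.2, -3.1]
width: 0.294
t 11.38 pos [ 0.4785 -0.2879  0.2493] yawy 0.432 tilt [-0.001  0.    -1.   ] F [ 0.3 -0.2 -3.1] w 0.294
shift cm [-2.    1.44 -0.07] roll 0.082
```

```bash
python3 go.py .5092 -.3392 .248 .35; python3 -m creep '-.5 .06 0 .02;-.5 .06 0 .02;-.6 .06 0 .02;-.6 .06 0 .02;0 0 0 0'; python3 go.py .5092 -.3392 .248 .35
```

```text
t 11.38 pos [ 0.4785 -0.2879  0.2493] yawy 0.432 tilt [-0.001  0.    -1.   ] F [ 0.3 -0.2 -3.1] w 0.294
shift cm [-5.95  0.64  0.13] roll 0.082
time_s: 12.0
ee_pos: [0.4894, -0.3073, 0.2496]
tcp_rot: [0.573, 0.82, -0.0, -0.0]
wrist_force: [0.5, 0.5, -2.3]
width: 0.291
t 12.0 pos [ 0.4894 -0.3073  0.2496] yawy 0.351 tilt [-0.  0. -1.] F [ 0.5  0.5 -2.3] w 0.291
shift cm [-3.68  0.76  0.16] roll 0.001
```

```bash
python3 -m creep '-.6 .12 .1 0;-.6 .12 0 0;-.6 .12 0 0;-.6 .12 0 0;-.6 .14 0 0;-.5 .12 0 0;0 0 0 0'; python3 go.py .5116 -.3457 .248 .35
python3 - <<'E'
from h import *
B=shot('side');W=shot('wrist','w6.png')
cv2.imwrite('pics/b6c.png',cv2.resize(B['img'][300:480,220:420],None,fx=3.5,fy=3.3,interpolation=cv2.INTER_CUBIC))
E
```

```text
time_s: 12.88
ee_pos: [0.5083, -0.3376, 0.2486]
tcp_rot: [0.573, 0.82, -0.0, -0.0]
wrist_force: [-0.7, 0.1, -3.1]
width: 0.292
t 12.88 pos [ 0.5083 -0.3376  0.2486] yawy 0.352 tilt [-0. -0. -1.] F [-0.7  0.1 -3.1] w 0.292
shift cm [-0.88  0.03  0.06] roll 0.002
```

View pics/b6c.png

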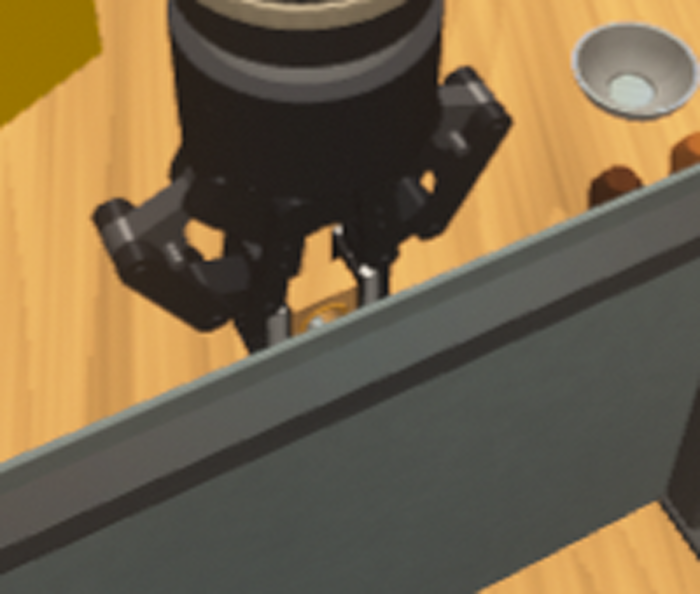

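View pics/w6.png

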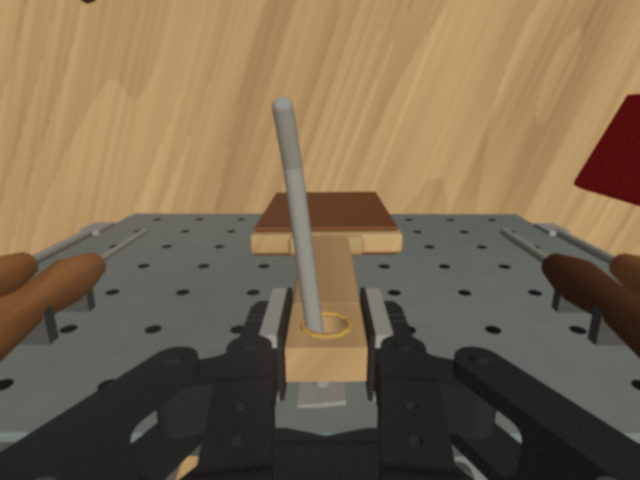

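```bash
python3 -m creep '-.3 0 0 0;-.2 0 0 0;-.1 0 0 0;0 0 0 0'; python3 go.py .5116 -.3457 .248 .35;python3 -m creep '-.1 0 0 0;-.1 0 0 0;0 0 0 0'; python3 go.py .5116 -.3457 .248 .35
```

```text
time_s: 13.48
ee_pos: [0.5103, -0.3428, 0.2488]
tcp_rot: [0.572, 0.82, 0.0, -0.0]
wrist_force: [-0.0, 0.2, -2.3]
width: 0.292
t 13.47 pos [ 0.5103 -0.3428  0.2488] yawy 0.352 tilt [-0.  0. -1.] F [-0.   0.2 -2.3] w 0.292
shift cm [-0.32  0.03  0.08] roll 0.002
time_s: 13.85
ee_pos: [0.511, -0.3447, 0.2488]
tcp_rot: [0.572, 0.82, 0.0, -0.0]
wrist_force: [-0.5, -1.0, -2.8]
width: 0.294
t 13.85 pos [ 0.511  -0.3447  0.2488] yawy 0.352 tilt [-0.  0. -1.] F [-0.5 -1.  -2.8] w 0.294
shift cm [-0.11  0.03  0.08] roll 0.002
```

```bash
python3 -m creep '-.1 0 .1 0;-.1 0 .1 0;-.1 0 0 0;0 0 0 0'; python3 -m creep '-.1 0 0 0;-.1 0 0 0;0 0 0 0'
```

```text
time_s: 14.35
ee_pos: [0.5115, -0.3463, 0.2468]
tcp_rot: [0.572, 0.82, 0.001, -0.001]
wrist_force: [-2.4, 5.4, -1.6]
width: 0.294
time_s: 14.72
ee_pos: [0.5115, -0.3462, 0.2467]
tcp_rot: [0.572, 0.82, 0.002, -0.003]
wrist_force: [-5.4, 12.9, 1.2]
width: 0.287
```

```bash
python3 -m creep '.2 0 .1 0;0 0 .1 0;0 0 0 0'; python3 -m creep '0 0 0 0;0 0 0 0;0 0 0 0' 4.5
python3 - <<'E'
from h import *
shot('wrist','w7.png')
E
```

```text
time_s: 15.1
ee_pos: [0.5117, -0.3463, 0.2465]
tcp_rot: [0.572, 0.82, 0.001, 0.0]
wrist_force: [-3.5, 7.1, 6.7]
width: 0.289
time_s: 15.48
ee_pos: [0.5114, -0.3464, 0.2454]
tcp_rot: [0.572, 0.82, 0.0, -0.001]
wrist_force: [-3.4, 6.0, 1.8]
width: 0.525
```

View pics/w7.png

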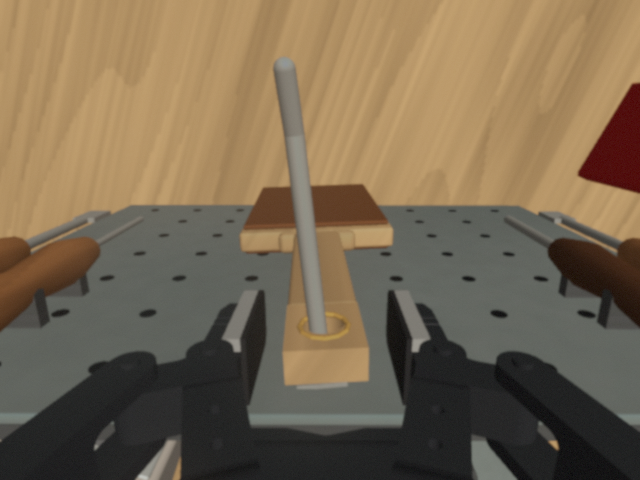

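```bash
python3 -m creep '.2 0 0 0;.2 0 0 0;0 0 -1 0;0 0 -2 0;0 0 -3 0;0 0 -2 0;0 0 0 0'; python3 go.py .478 .113 .31 1.771
python3 - <<'E'
from h import *
W=shot('wrist','w8.png');B=shot('side','b8.png');A=shot('scene','s8.png')
E
```

```text
time_s: 16.4
ee_pos: [0.5112, -0.3443, 0.327]
tcp_rot: [0.572, 0.82, -0.0, 0.002]
wrist_force: [0.3, -1.1, -0.2]
width: 0.524
t 16.4 pos [ 0.5112 -0.3443  0.327 ] yawy 0.352 tilt [ 0.003 -0.002 -1.   ] F [ 0.3 -1.1 -0.2] w 0.524
shift cm [44.08 12.64  1.58] roll -1.419
```

View pics/w8.png

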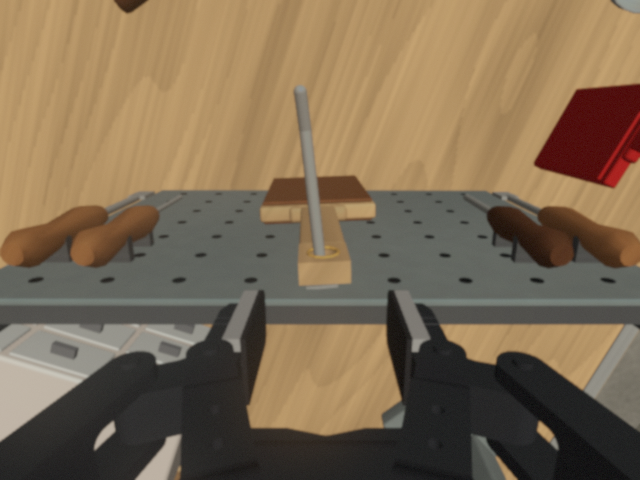

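View pics/s8.png

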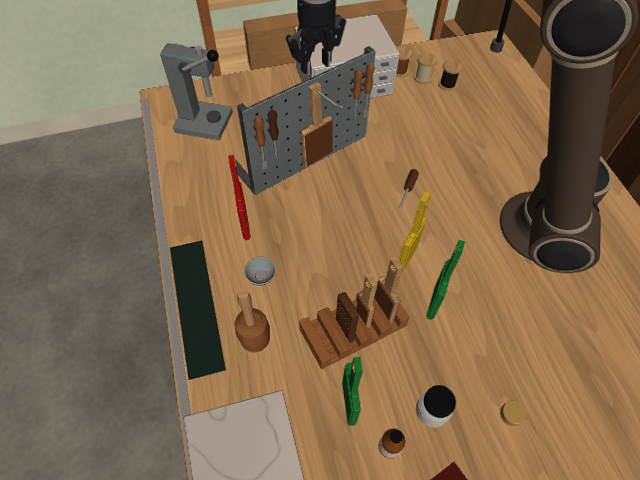

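```bash
python3 -m creep '3 .8 0 0;5.8 1.66 .2 0;5.8 1.66 .2 0;5.8 1.66 .2 0;5.8 1.66 .2 0;5.8 1.66 .2 0;5.8 1.66 .2 0;5.8 1.66 .2 -.1;0 0 0 -.17;0 0 0 -.17;0 0 0 -.17;0 0 0 -.17;0 0 0 -.17;0 0 0 -.17;0 0 0 -.17;0 0 0 -.13;0 0 0 0' 5; python3 go.py .4786 .1149 .25 1.771
python3 - <<'E'
from ov import *
p=shot('wrist','w9.png')
u=proj(p,[[.4815,.1155,.2]])[0];off=(int(u[0])-110,int(u[1])-100);print(off)
im=cv2.resize(p['img'][off[1]:off[1]+200,off[0]:off[0]+220],None,fx=3,fy=3,interpolation=cv2.INTER_CUBIC)
paddle(p,im,'medium',.4815,.1155,.2,off,3);cv2.imwrite('pics/w9c.png',im)
E
```

```text
time_s: 18.68
ee_pos: [0.4765, 0.1082, 0.3098]
tcp_rot: [-0.1, 0.995, -0.0, -0.001]
wrist_force: [1.0, -1.2, -0.2]
width: 0.584
t 18.68 pos [0.4765 0.1082 0.3098] yawy 1.771 tilt [-0.002 -0.    -1.   ] F [ 1.  -1.2 -0.2] w 0.584
shift cm [-0.35  0.61  5.98] roll -0.0
(226, 140)
```

View pics/w9c.png

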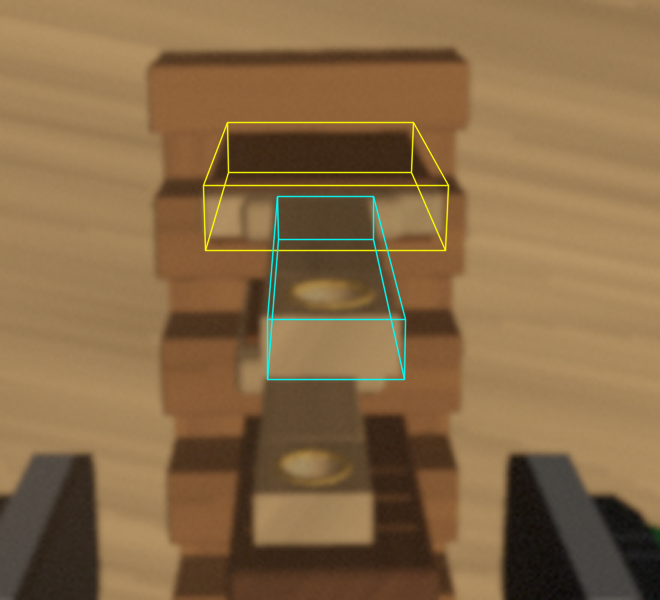

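```bash
python3 -m creep '-.35 .55 0 0;0 0 3 0;0 0 4 0;0 0 3 0;0 0 1.25 0;0 0 0 0'; python3 -m creep '0 0 0 0;0 0 0 0;0 0 0 0;0 0 0 0' 1.5 60; python3 go.py .4786 .1149 .197 1.771;python3 -m creep '0 0 -1 0;0 0 -1.5 0;0 0 -2.5 0;0 0 -3.5 0;0 0 -2 0;0 0 0 0'; python3 go.py .55 -.02 .30 1.771
```

```text
time_s: 19.48
ee_pos: [0.479, 0.1146, 0.198]
tcp_rot: [-0.1, 0.995, -0.0, -0.001]
wrist_force: [-1.0, 0.4, 0.9]
width: 0.584
time_s: 19.98
ee_pos: [0.4801, 0.1147, 0.1999]
tcp_rot: [-0.1, 0.995, 0.0, 0.002]
wrist_force: [0.5, -0.1, 5.6]
width: 0.294
t 19.98 pos [0.4801 0.1147 0.1999] yawy 1.772 tilt [ 0.003  0.001 -1.   ] F [ 0.5 -0.1  5.6] w 0.294
shift cm [0.14 0.05 0.29] roll 0.001
time_s: 20.72
ee_pos: [0.4799, 0.1146, 0.3053]
tcp_rot: [-0.1, 0.995, 0.0, 0.002]
wrist_force: [-0.4, -1.0, -1.7]
width: 0.291
t 20.73 pos [0.4799 0.1146 0.3053] yawy 1.772 tilt [ 0.003  0.001 -1.   ] F [-0.4 -1.  -1.7] w 0.291
shift cm [ -4.18 -14.59   0.55] roll 0.001
```

```bash
python3 -m creep '-1 -3 0 0;-2 -5.5 0 0;-2 -5.5 0 0;0 -1 0 .13;0 0 0 .18;0 0 0 .18;0 0 0 .18;0 0 0 .18;0 0 0 .18;0 0 0 .18;0 0 0 .18;0 0 0 0'
python3 - <<'E'
from h import *
B=shot('side');A=shot('scene')
cv2.imwrite('pics/b10.png',cv2.resize(B['img'][320:440,240:360],None,fx=5,fy=5,interpolation=cv2.INTER_CUBIC))
cv2.imwrite('pics/s10.png',cv2.resize(A['img'][70:130,300:370],None,fx=8,fy=8,interpolation=cv2.INTER_CUBIC))
E
python3 go.py .46 -.22 .27 .38
```

```text
time_s: 22.22
ee_pos: [0.5578, -0.0225, 0.3023]
tcp_rot: [0.559, 0.829, -0.0, -0.001]
wrist_force: [-0.2, 0.9, -1.7]
width: 0.291
t 22.32 pos [ 0.558  -0.0225  0.3027] yawy 0.385 tilt [-0.001  0.    -1.   ] F [-0.3  0.1 -0.8] w 0.293
shift cm [-14.62 -16.49   3.28] roll 0.005
```

View pics/b10.png

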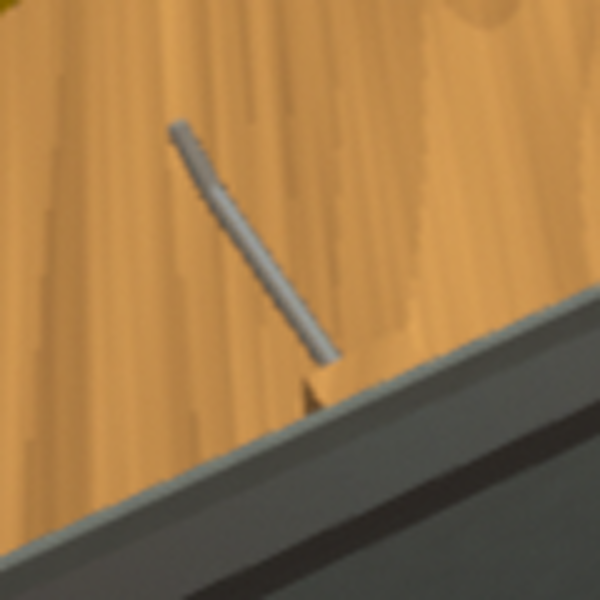

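View pics/s10.png

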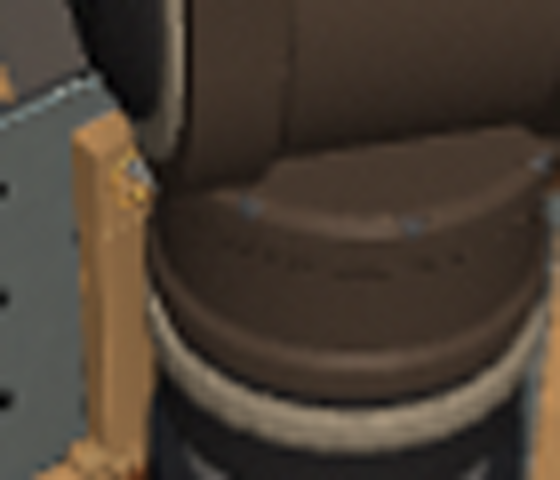

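```bash
python3 - <<'E'
from h import *
import pickle
A,B=pickle.load(open('ab.pkl','rb'))
t=onplane(B,[(275.6,345.6)],.2705)[0];t2=onplane(B,[(272.5,347.7)],.2705)[0]; print(t2)
t=t+(np.array([.4682,-.2737,.2702])-t2)
n=np.array([-.343,.939]);l=np.array([.939,.343]);r=np.array([.5157,-.357])
print(t,(t[:2]-r)@n,(t[:2]-r)@l)
d=(t[:2]-r);print(np.linalg.norm(d),'yaw of hook',np.arctan2(d[1],d[0])-np.pi/2)
E
python3 go.py .46 -.225 .27 .41
```

```text
[ 0.46851784 -0.27467649  0.2705    ]
[ 0.47223323 -0.27090796  0.2702    ] 0.09574952834499188 -0.011285728496025238
0.09644272705457621 yaw of hook 0.4675497414840679
t 22.32 pos [ 0.558  -0.0225  0.3027] yawy 0.385 tilt [-0.001  0.    -1.   ] F [-0.3  0.1 -0.8] w 0.293
shift cm [-15.08 -16.68   3.28] roll -0.025
```

```bash
python3 go.py .4575 -.2375 .256 .41; python3 -m creep '-1.6 -1.7 .4 -.025;-3.5 -3.6 .9 0;-3.5 -3.6 .9 0;-3.5 -3.6 .9 0;-2 -2.2 .8 0;-1.3 -1.4 .5 0;0 0 0 0;0 0 0 0';python3 go.py .4575 -.2375 .254 .41
python3 - <<'E'
from h import *
W=shot('wrist');B=shot('side')
cv2.imwrite('pics/b11.png',cv2.resize(B['img'][280:400,220:340],None,fx=5,fy=5,interpolation=cv2.INTER_CUBIC))
cv2.imwrite('pics/w11.png',cv2.resize(W['img'][280:440,220:440],None,fx=3,fy=3,interpolation=cv2.INTER_CUBIC))
s=ctrl.state();Rm=R.from_quat(s['tcp_rot']).as_matrix();t=np.array(s['ee_pos'])
print('tip in tool',Rm.T@([.4722,-.2709,.2702]-t))
print(proj(B,[t+Rm@[-.009,0,-.0165]]),proj(B,[[.4722,-.2709,.2702]]))
E
```

```text
t 22.32 pos [ 0.558  -0.0225  0.3027] yawy 0.385 tilt [-0.001  0.    -1.   ] F [-0.3  0.1 -0.8] w 0.293
shift cm [-16.15 -17.38   4.68] roll -0.025
time_s: 23.32
ee_pos: [0.4712, -0.2269, 0.2595]
tcp_rot: [0.549, 0.836, 0.0, 0.0]
wrist_force: [0.8, 0.3, -1.5]
width: 0.292
t 23.32 pos [ 0.4712 -0.2269  0.2595] yawy 0.408 tilt [ 0.  0. -1.] F [ 0.8  0.3 -1.5] w 0.292
shift cm [-0.43 -1.68  0.55] roll -0.002
tip in tool [-0.04094428 -0.01678286 -0.0106012 ]
[[275.89015923 320.15698001]] [[275.30349754 345.1428922 ]]
```

View pics/b11.png

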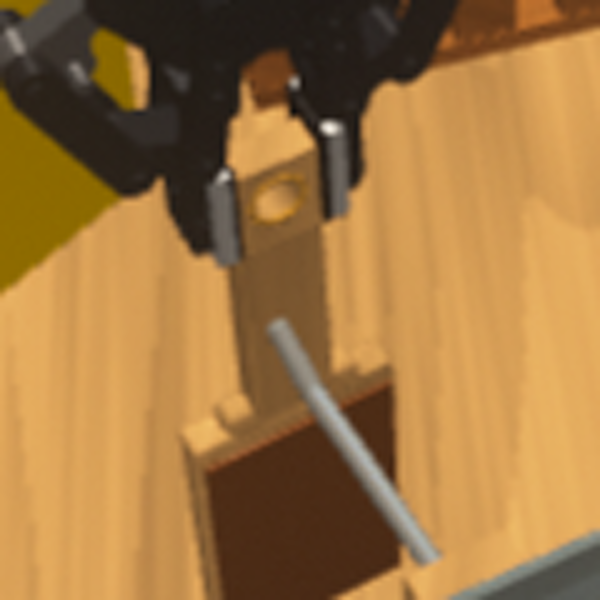

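View pics/w11.png

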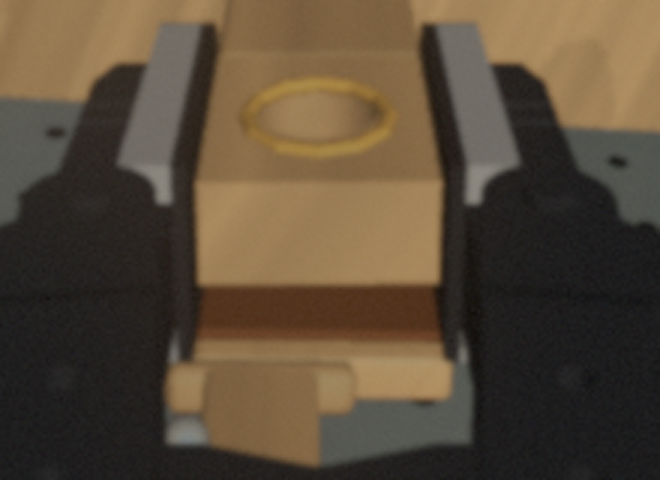

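```bash
python3 -m creep '0 -.84 .25 0;0 -.84 .25 0;-1 0 0 0;-1 0 0 0;0 0 0 0;0 0 0 0'
python3 - <<'E'
from h import *
W=shot('wrist');B=shot('side')
cv2.imwrite('pics/b12.png',cv2.resize(B['img'][300:400,220:320],None,fx=5,fy=5,interpolation=cv2.INTER_CUBIC))
cv2.imwrite('pics/w12.png',cv2.resize(W['img'][280:440,220:440],None,fx=3,fy=3,interpolation=cv2.INTER_CUBIC))
s=ctrl.state();Rm=R.from_quat(s['tcp_rot']).as_matrix();t=np.array(s['ee_pos'])
print('tip in tool',Rm.T@([.4722,-.2709,.2702]-t))
print(proj(B,[t+Rm@[-.009,0,-.0165],t+Rm@[-.020,0,-.0165]]),proj(B,[[.4722,-.2709,.2702]]))
E
```

```text
time_s: 24.18
ee_pos: [0.4633, -0.2526, 0.2541]
tcp_rot: [0.55, 0.835, 0.0, -0.0]
wrist_force: [0.2, 0.8, -1.4]
width: 0.289
tip in tool [-0.02053227  0.00089827 -0.01597042]
[[270.73574553 338.83368859]
 [274.45716302 344.87830682]] [[275.30349754 345.1428922 ]]
```

View pics/b12.png

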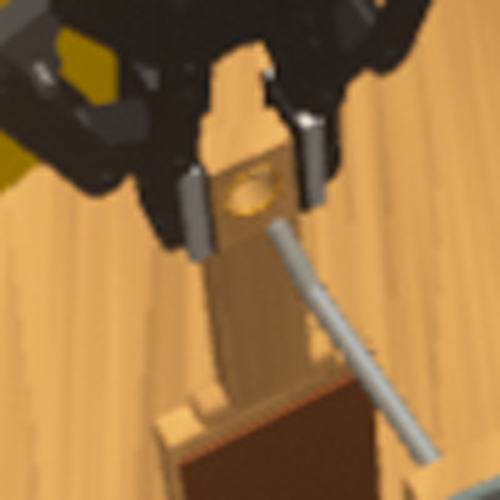

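View pics/w12.png

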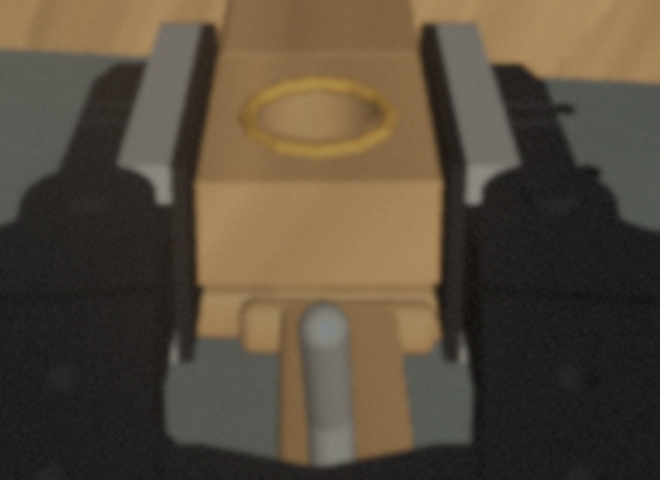

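```bash
python3 -m creep '-.5 .06 0 0;-.5 .04 0 0;-.4 .03 .03 0;-.4 .03 .05 0;-.4 .03 .08 0;-.4 .03 .1 0;0 0 0 0;0 0 0 0'
python3 - <<'E'
from h import *
W=shot('wrist')
cv2.imwrite('pics/w13.png',cv2.resize(W['img'][280:440,220:440],None,fx=3,fy=3,interpolation=cv2.INTER_CUBIC))
E
```

```text
time_s: 25.28
ee_pos: [0.476, -0.2762, 0.2522]
tcp_rot: [0.55, 0.835, -0.0, 0.001]
wrist_force: [1.5, -2.4, 4.1]
width: 0.294
```

View pics/w13.png

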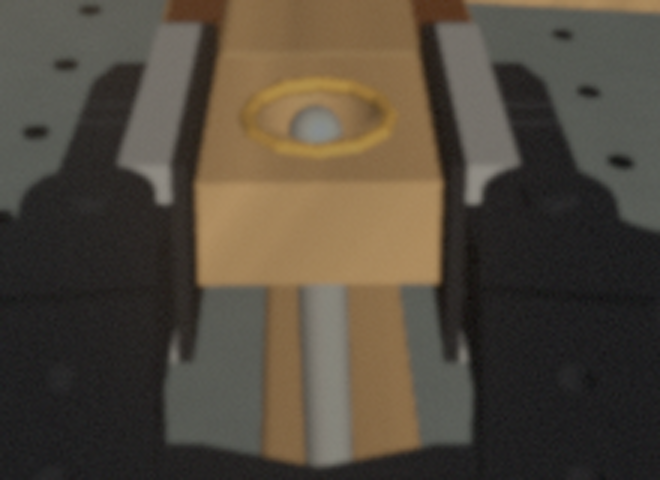

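```bash
python3 -m creep '0 0 -.15 0;0 0 -.1 0;-.4 .03 0 0;-.5 .03 .05 0;-.5 .04 .12 0;-.5 .04 .12 0;0 0 0 0'; python3 go.py .5033 -.3231 .249 .35
```

```text
time_s: 26.2
ee_pos: [0.4844, -0.2927, 0.2509]
tcp_rot: [0.55, 0.835, -0.0, -0.0]
wrist_force: [-0.8, 0.2, -0.9]
width: 0.297
t 26.2 pos [ 0.4844 -0.2927  0.2509] yawy 0.407 tilt [-0.001  0.    -1.   ] F [-0.8  0.2 -0.9] w 0.297
shift cm [-3.54  0.53  0.19] roll 0.057
```

```bash
python3 -m creep '-.5 .08 .1 .02;-.6 .1 .05 .02;-.6 .12 0 .017;-.6 .14 0 0;-.5 .1 0 0;-.4 .08 0 0;0 0 0 0';  python3 go.py .5054 -.3288 .249 .35
python3 - <<'E'
from h import *
W=shot('wrist','w14.png')
E
```

```text
time_s: 27.08
ee_pos: [0.5018, -0.3202, 0.2497]
tcp_rot: [0.573, 0.819, -0.0, -0.0]
wrist_force: [0.2, 0.8, -1.5]
width: 0.295
t 27.07 pos [ 0.5018 -0.3202  0.2497] yawy 0.35 tilt [-0. -0. -1.] F [ 0.2  0.8 -1.5] w 0.295
shift cm [-0.93  0.04  0.07] roll -0.0
```

View pics/w14.png

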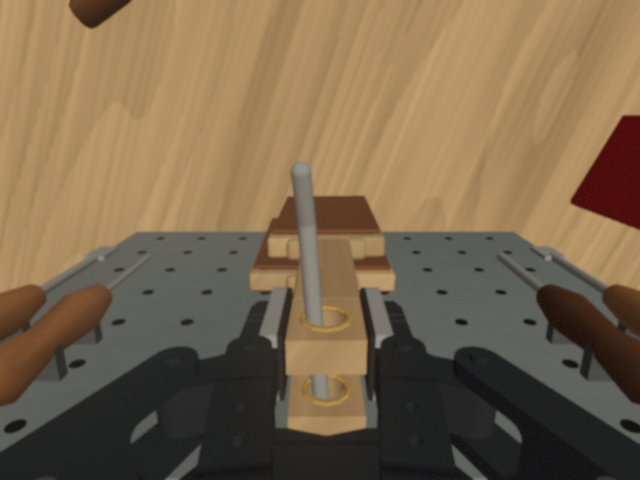

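```bash
python3 -m creep '-.3 .02 0 0;-.3 .02 0 0;-.2 0 0 0;-.1 0 0 0;0 0 0 0'; python3 -m creep '-.1 0 .05 0;-.1 0 .05 0;0 0 0 0';python3 go.py .5054 -.3288 .249 .35
```

```text
time_s: 27.75
ee_pos: [0.5051, -0.3284, 0.2498]
tcp_rot: [0.573, 0.819, 0.0, -0.0]
wrist_force: [-0.2, -0.1, -2.2]
width: 0.292
time_s: 28.12
ee_pos: [0.5058, -0.3303, 0.2488]
tcp_rot: [0.573, 0.819, -0.0, -0.0]
wrist_force: [0.2, 0.1, -0.9]
width: 0.296
t 28.12 pos [ 0.5058 -0.3303  0.2488] yawy 0.35 tilt [-0. -0. -1.] F [ 0.2  0.1 -0.9] w 0.296
shift cm [ 0.15  0.02 -0.02] roll -0.0
```

```bash
python3 -m creep '-.1 0 .05 0;-.1 0 .05 0;0 0 0 0'; python3 -m creep '-.1 0 0 0;-.1 0 .05 0;0 0 0 0'
```

```text
time_s: 28.5
ee_pos: [0.5064, -0.3318, 0.2478]
tcp_rot: [0.573, 0.819, 0.0, -0.0]
wrist_force: [-2.0, 2.3, 0.1]
width: 0.287
time_s: 28.88
ee_pos: [0.5068, -0.3329, 0.2476]
tcp_rot: [0.573, 0.819, 0.001, -0.001]
wrist_force: [-2.3, 5.3, 3.5]
width: 0.295
```

```bash
python3 -m creep '-.1 0 0 0;-.1 0 0 0;0 0 0 0';  python3 - <<'E'
from h import *
W=shot('wrist','w15.png')
E
```

```text
time_s: 29.25
ee_pos: [0.5073, -0.3342, 0.2475]
tcp_rot: [0.573, 0.82, 0.001, -0.001]
wrist_force: [-4.1, 8.1, 4.1]
width: 0.29
```

View pics/w15.png

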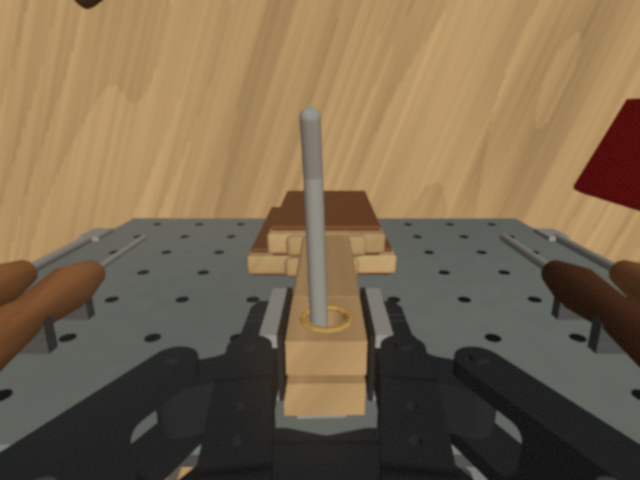

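```bash
python3 -m creep '.15 0 .05 0;.1 0 .05 0;0 0 .1 0;0 0 0 0'; python3 -m creep '0 0 0 0;0 0 0 0;0 0 0 0;0 0 0 0' 4.5
python3 - <<'E'
from h import *
shot('wrist','w16.png')
E
```

```text
time_s: 29.8
ee_pos: [0.5071, -0.3335, 0.247]
tcp_rot: [0.573, 0.819, 0.0, 0.001]
wrist_force: [-2.9, 4.2, 9.3]
width: 0.295
time_s: 30.3
ee_pos: [0.5071, -0.3336, 0.2451]
tcp_rot: [0.573, 0.819, -0.0, -0.0]
wrist_force: [-0.3, 0.1, 0.4]
width: 0.525
```

View pics/w16.png

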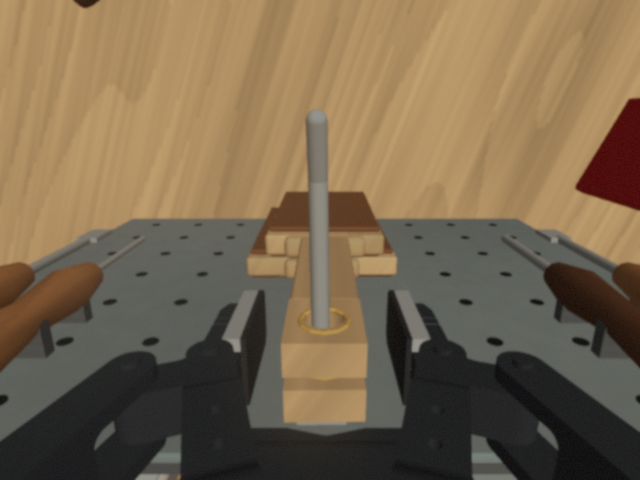

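```bash
python3 -m creep '.2 0 0 0;.2 0 0 0;0 0 -2 0;0 0 -3 0;0 0 -3 0;0 0 0 0'; python3 go.py
python3 - <<'E'
from h import *
W=shot('wrist','w17.png');A=shot('scene');B=shot('side')
cv2.imwrite('pics/s17.png',cv2.resize(A['img'][70:180,270:380],None,fx=5.4,fy=5.4,interpolation=cv2.INTER_CUBIC))
cv2.imwrite('pics/b17.png',cv2.resize(B['img'][320:440,240:360],None,fx=5,fy=5,interpolation=cv2.INTER_CUBIC))
E
```

```text
time_s: 31.1
ee_pos: [0.5063, -0.33, 0.3278]
tcp_rot: [0.573, 0.819, 0.0, 0.002]
wrist_force: [-0.2, 0.3, 0.1]
width: 0.524
t 31.1 pos [ 0.5063 -0.33    0.3278] yawy 0.35 tilt [ 0.004 -0.002 -1.   ] F [-0.2  0.3  0.1] w 0.524
```

View pics/w17.png

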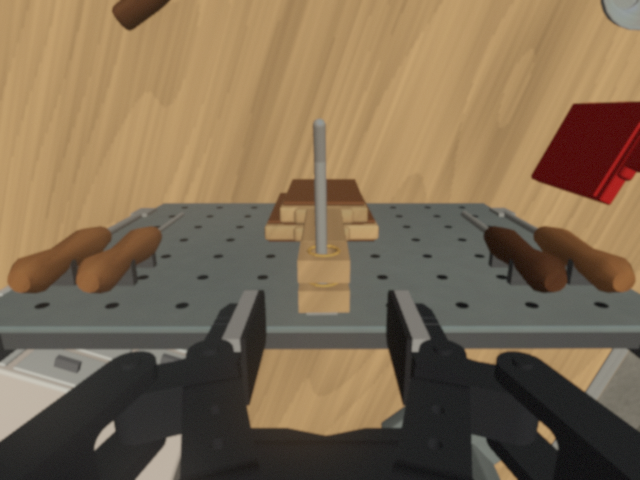

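View pics/s17.png

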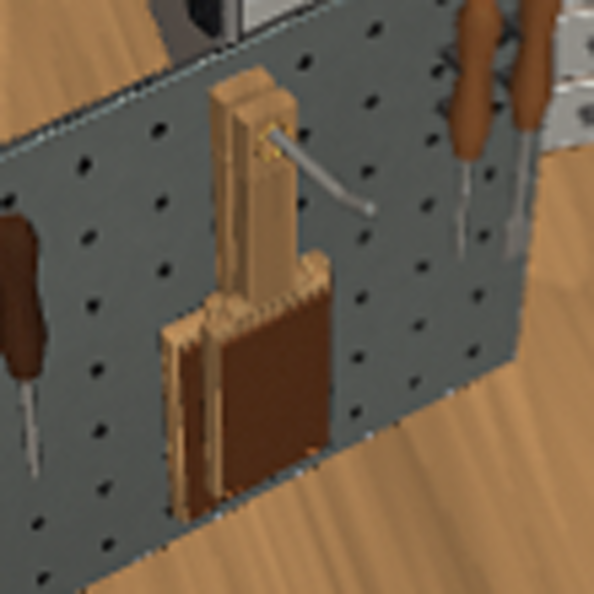

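View pics/b17.png

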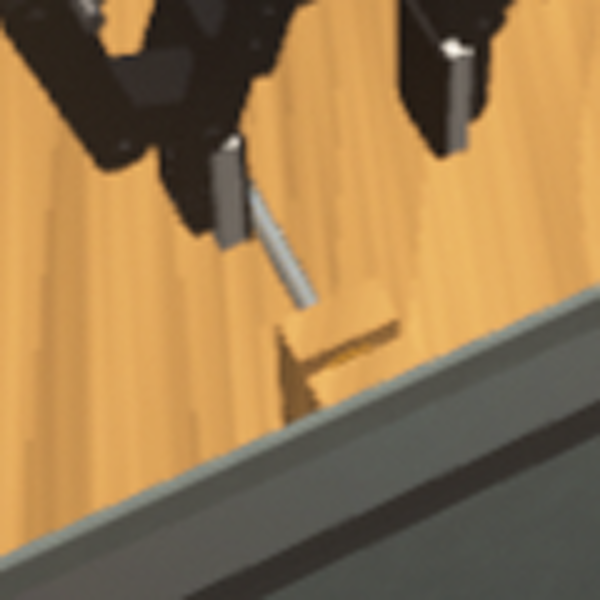

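```bash
python3 - <<'E'
from h import *
W=shot('wrist')
print(onplane(W,[(320,124)],.2705))
E
python3 go.py .528 .1204 .30 1.771
```

```text
[[ 0.48013088 -0.26879004  0.2705    ]]
t 31.3 pos [ 0.5054 -0.3295  0.324 ] yawy 0.35 tilt [-0.002  0.001 -1.   ] F [ 0.1  0.5 -0.3] w 0.53
shift cm [41.49 17.55  2.44] roll -1.421
```

```bash
python3 -m creep '3 1.3 .2 0;5.5 2.32 .3 0;5.5 2.32 .3 0;5.5 2.32 .3 0;5.5 2.32 .3 0;5.5 2.32 .3 0;5.5 2.32 .3 0;5.5 2.32 .3 -.1;0 0 0 -.17;0 0 0 -.17;0 0 0 -.17;0 0 0 -.17;0 0 0 -.17;0 0 0 -.17;0 0 0 -.17;0 0 0 -.13;0 0 0 0' 5; python3 go.py .528 .1204 .1695 1.771
python3 - <<'E'
from ov import *
p=shot('wrist','w18.png')
u=proj(p,[[.531,.121,.19]])[0];off=(int(u[0])-110,int(u[1])-100);print(off)
im=cv2.resize(p['img'][off[1]:off[1]+200,off[0]:off[0]+220],None,fx=3,fy=3,interpolation=cv2.INTER_CUBIC)
paddle(p,im,'small',.531,.121,.2,off,3);cv2.imwrite('pics/w18c.png',im)
E
```

```text
time_s: 33.42
ee_pos: [0.5277, 0.1202, 0.3013]
tcp_rot: [-0.099, 0.995, -0.0, -0.001]
wrist_force: [0.7, -0.5, -0.6]
width: 0.585
t 33.42 pos [0.5277 0.1202 0.3013] yawy 1.769 tilt [-0.002 -0.    -1.   ] F [ 0.7 -0.5 -0.6] w 0.585
shift cm [-0.06  0.02 13.18] roll -0.002
(217, 135)
```

View pics/w18c.png

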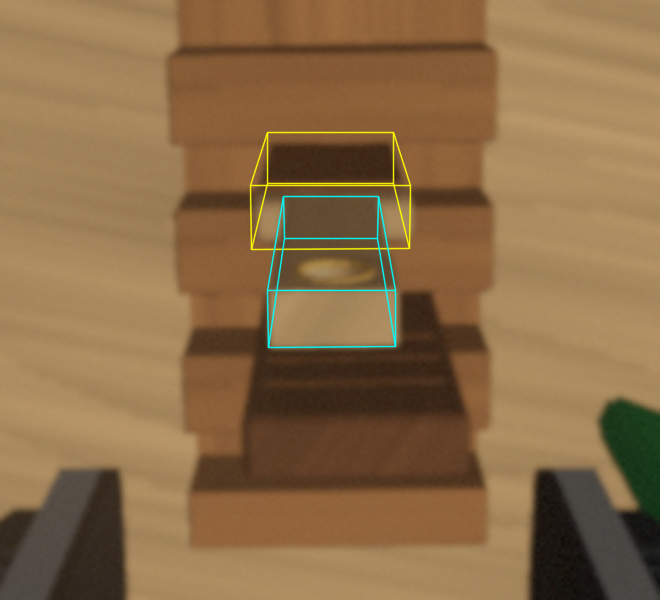

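```bash
python3 -m creep '-.15 .02 3 0;0 0 4 0;0 0 4 0;0 0 1.6 0;0 0 .55 0;0 0 0 0'; python3 -m creep '0 0 0 0;0 0 0 0;0 0 0 0;0 0 0 0' 1.5 60; python3 go.py .528 .1204 .1695 1.771;python3 -m creep '0 0 -1 0;0 0 -1.5 0;0 0 -2.5 0;0 0 -3.5 0;0 0 -3.5 0;0 0 -1 0;0 0 0 0'; python3 go.py .47 -.225 .256 .36
```

```text
time_s: 34.22
ee_pos: [0.53, 0.1209, 0.1717]
tcp_rot: [-0.099, 0.995, 0.0, 0.001]
wrist_force: [0.0, 0.4, -0.4]
width: 0.584
time_s: 34.72
ee_pos: [0.5303, 0.1211, 0.1723]
tcp_rot: [-0.099, 0.995, 0.0, 0.001]
wrist_force: [-0.7, 1.6, 5.5]
width: 0.292
t 34.73 pos [0.5303 0.1211 0.1723] yawy 1.77 tilt [ 0.003  0.001 -1.   ] F [-0.7  1.6  5.5] w 0.292
shift cm [ 0.24 -0.02  0.28] roll -0.001
time_s: 35.6
ee_pos: [0.5298, 0.1208, 0.301]
tcp_rot: [-0.099, 0.995, 0.0, 0.0]
wrist_force: [0.0, -0.2, -1.8]
width: 0.29
t 35.6 pos [0.5298 0.1208 0.301 ] yawy 1.77 tilt [ 0.001  0.    -1.   ] F [ 0.  -0.2 -1.8] w 0.29
shift cm [ 12.71 -32.71   4.49] roll 1.41
```

```bash
python3 -m creep '0 -3 0 0;0 -5.5 0 0;0 -5 0 0;0 -2 0 .14;0 0 0 .18;0 0 0 .18;0 0 0 .18;0 0 0 .18;0 0 0 .18;0 0 0 .18;0 0 0 .17;0 0 0 0'; python3 go.py .467 -.236 .258 .38
```

```text
time_s: 37.1
ee_pos: [0.5597, -0.0311, 0.2991]
tcp_rot: [0.56, 0.828, -0.001, -0.001]
wrist_force: [-0.7, -0.2, -1.9]
width: 0.291
t 37.1 pos [ 0.5597 -0.0311  0.2991] yawy 0.382 tilt [-0.003  0.    -1.   ] F [-0.7 -0.2 -1.9] w 0.291
shift cm [-15.56 -16.23   4.13] roll 0.002
```

```bash
python3 -m creep '-1.8 -1.9 .5 0;-3.6 -3.8 .9 0;-3.6 -3.8 .9 0;-3.4 -3.6 .9 0;-2 -2 .6 0;-1 -1 .3 0;0 0 0 0;0 0 0 0';python3 go.py .467 -.236 .2548 .38
python3 - <<'E'
from h import *
W=shot('wrist');B=shot('side')
cv2.imwrite('pics/b19.png',cv2.resize(B['img'][280:400,220:340],None,fx=5,fy=5,interpolation=cv2.INTER_CUBIC))
cv2.imwrite('pics/w19.png',cv2.resize(W['img'][280:440,220:440],None,fx=3,fy=3,interpolation=cv2.INTER_CUBIC))
s=ctrl.state();Rm=R.from_quat(s['tcp_rot']).as_matrix();t=np.array(s['ee_pos'])
print('tip in tool',Rm.T@([.4801,-.2688,.2705]-t))
print(proj(B,[t+Rm@[-.007,0,-.016]]),proj(B,[[.4801,-.2688,.2705]]))
E
```

```text
time_s: 38.1
ee_pos: [0.4683, -0.2331, 0.2599]
tcp_rot: [0.56, 0.828, 0.0, 0.0]
wrist_force: [-0.2, -0.4, -1.4]
width: 0.291
t 38.1 pos [ 0.4683 -0.2331  0.2599] yawy 0.382 tilt [ 0.  0. -1.] F [-0.2 -0.4 -1.4] w 0.291
shift cm [-0.22 -0.23  0.51] roll 0.002
tip in tool [-0.0375445  -0.00249344 -0.01050322]
[[273.10547572 323.16739385]] [[281.41900895 343.0713318 ]]
```

View pics/b19.png

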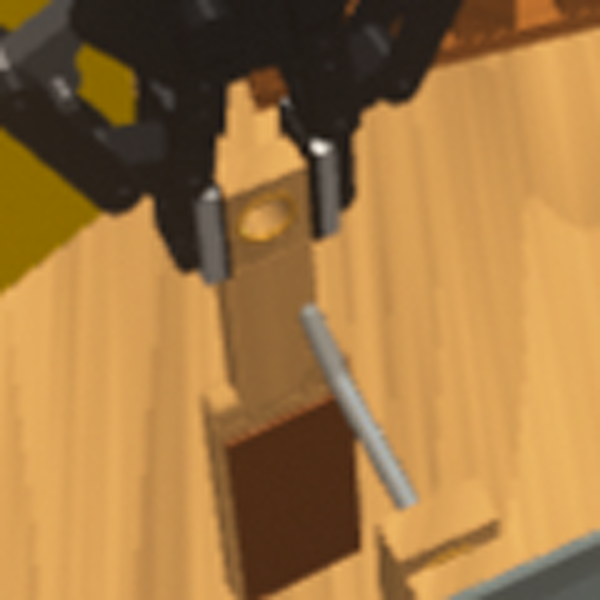

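View pics/w19.png

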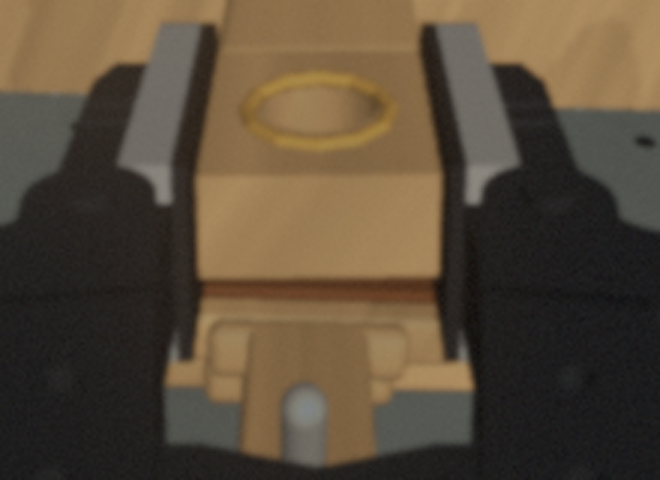

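```bash
python3 -m creep '0 -.25 .25 0;0 0 .25 0;-1 0 0 0;-1 0 0 0;0 0 0 0;0 0 0 0'
python3 - <<'E'
from h import *
W=shot('wrist')
cv2.imwrite('pics/w20.png',cv2.resize(W['img'][280:440,220:440],None,fx=3,fy=3,interpolation=cv2.INTER_CUBIC))
s=ctrl.state();Rm=R.from_quat(s['tcp_rot']).as_matrix();t=np.array(s['ee_pos'])
print('tip in tool',Rm.T@([.4801,-.2688,.2705]-t))
E
```

```text
time_s: 38.95
ee_pos: [0.4729, -0.2536, 0.2547]
tcp_rot: [0.561, 0.828, 0.0, -0.0]
wrist_force: [0.7, -0.2, -1.9]
width: 0.29
tip in tool [-0.0169087   0.00104631 -0.01576942]
```

View pics/w20.png

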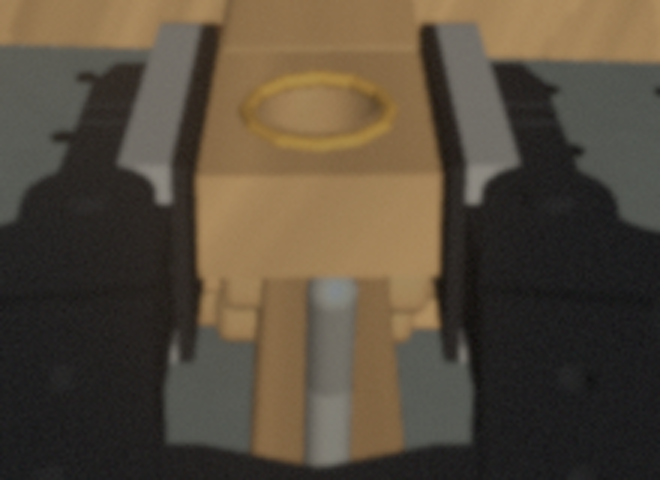

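```bash
python3 -m creep '-.4 .1 0 0;-.5 .03 0 0;-.4 0 0 0;-.4 0 0 0;-.4 0 .03 0;-.3 0 .05 0;0 0 0 0;0 0 0 0'
python3 - <<'E'
from h import *
W=shot('wrist')
cv2.imwrite('pics/w21.png',cv2.resize(W['img'][280:440,220:440],None,fx=3,fy=3,interpolation=cv2.INTER_CUBIC))
E
```

```text
time_s: 40.0
ee_pos: [0.483, -0.2751, 0.254]
tcp_rot: [0.561, 0.828, 0.0, -0.0]
wrist_force: [-0.7, 0.2, -1.5]
width: 0.291
```

View pics/w21.png

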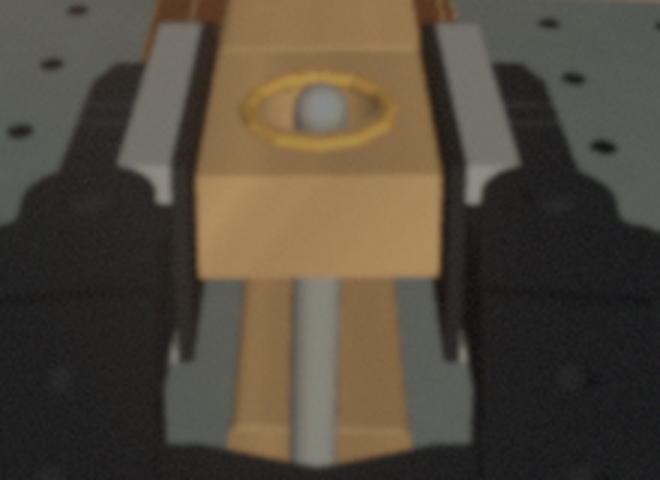

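```bash
python3 -m creep '-.4 0 .08 .01;-.5 .02 .12 .01;-.5 .03 .12 .01;-.5 .03 .1 0;-.5 .03 .05 0;-.5 .03 0 0;-.4 .02 0 0;0 0 0 0'; python3 go.py .4999 -.3138 .2495 .35
```

```text
time_s: 41.05
ee_pos: [0.4962, -0.3058, 0.2492]
tcp_rot: [0.573, 0.819, -0.0, -0.0]
wrist_force: [0.1, -0.1, -1.1]
width: 0.294
t 41.05 pos [ 0.4962 -0.3058  0.2492] yawy 0.35 tilt [-0.  0. -1.] F [ 0.1 -0.1 -1.1] w 0.294
shift cm [-0.88  0.07 -0.03] roll -0.0
```

```bash
python3 -m creep '-.3 .02 0 0;-.2 .02 0 0;-.2 .02 0 0;-.1 0 0 0;0 0 0 0'; python3 -m creep '-.1 0 0 0;-.1 0 .05 0;0 0 0 0';python3 -m creep '-.1 0 .05 0;-.1 0 .05 0;0 0 0 0';  python3 - <<'E'
from h import *
W=shot('wrist','w22.png')
E
```

```text
time_s: 41.68
ee_pos: [0.4994, -0.3129, 0.2493]
tcp_rot: [0.573, 0.819, 0.0, -0.0]
wrist_force: [0.3, -0.3, -1.0]
width: 0.288
time_s: 42.05
ee_pos: [0.5001, -0.3146, 0.2487]
tcp_rot: [0.573, 0.819, 0.0, -0.0]
wrist_force: [0.5, 1.0, -1.0]
width: 0.294
time_s: 42.42
ee_pos: [0.5006, -0.3161, 0.2478]
tcp_rot: [0.573, 0.819, 0.0, -0.0]
wrist_force: [-1.0, 3.2, -0.0]
width: 0.289
```

View pics/w22.png

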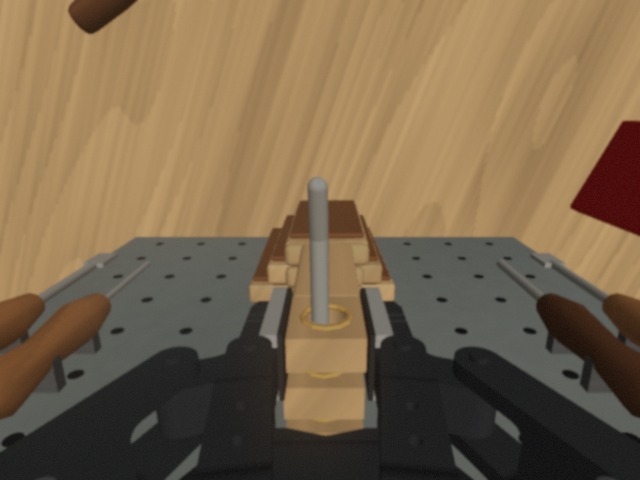

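```bash
python3 -m creep '-.1 0 .05 0;-.1 0 .05 0;0 0 0 0';python3 -m creep '-.1 0 0 0;0 0 0 0'
```

```text
time_s: 42.85
ee_pos: [0.5012, -0.3175, 0.2473]
tcp_rot: [0.573, 0.82, 0.001, -0.0]
wrist_force: [-3.2, 5.7, 5.2]
width: 0.286
time_s: 43.1
ee_pos: [0.5015, -0.3183, 0.2473]
tcp_rot: [0.573, 0.82, 0.001, -0.0]
wrist_force: [-2.5, 7.5, 4.5]
width: 0.292
```

```bash
python3 -m creep '.15 0 .05 0;.1 0 .05 0;.1 0 .05 0;0 0 0 0'; python3 -m creep '0 0 0 0;0 0 0 0;0 0 0 0;0 0 0 0' 4.5
python3 - <<'E'
from h import *
s=ctrl.state();print(s['ee_pos'])
W=shot('wrist')
cv2.imwrite('pics/w23.png',cv2.resize(W['img'][180:460,220:440],None,fx=2.1,fy=2.1,interpolation=cv2.INTER_CUBIC))
E
```

```text
time_s: 43.6
ee_pos: [0.5012, -0.3173, 0.247]
tcp_rot: [0.573, 0.819, -0.001, 0.002]
wrist_force: [-1.4, 0.1, 7.0]
width: 0.291
time_s: 44.1
ee_pos: [0.5006, -0.3162, 0.2451]
tcp_rot: [0.573, 0.819, -0.0, -0.0]
wrist_force: [0.7, -1.6, 0.6]
width: 0.528
[ 0.50061066 -0.31622409  0.24505618]
```

View pics/w23.png

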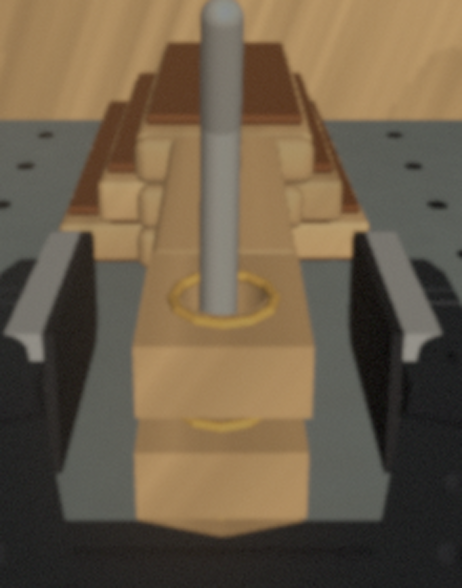

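```bash
python3 -m creep '.1 0 0 0;.2 0 0 0;0 0 -2 0;0 0 -3 0;0 0 -3 0;3 0 -3 0;5 0 0 0;5 0 0 0;0 0 0 0;0 0 0 0'
python3 - <<'E'
from ov import *
n=np.array([-.343,.939]);r=np.array([.5157,-.357])
for nm,off,wh,f in(('scene',(270,70),(110,110),5.4),('side',(240,320),(120,120),5),('wrist',(200,80),(240,200),3)):
    p=shot(nm); im=cv2.resize(p['img'][off[1]:off[1]+wh[1],off[0]:off[0]+wh[0]],None,fx=f,fy=f,interpolation=cv2.INTER_CUBIC)
    cv2.imwrite('pics/%s24.png'%nm,im)
    for k,(q,e) in enumerate((('large',.232),('medium',.204),('small',.176))):
        c=r+n*(.009+.018*k); paddle(p,im,q,c[0],c[1],.35+np.pi,off,f,z=.261-e)
    cv2.imwrite('pics/%s24o.png'%nm,im)
E
python3 go.py
```

```text
time_s: 45.4
ee_pos: [0.4551, -0.1912, 0.3556]
tcp_rot: [0.573, 0.82, -0.0, 0.0]
wrist_force: [0.0, 0.7, 0.2]
width: 0.526
t 45.55 pos [ 0.4553 -0.192   0.3548] yawy 0.349 tilt [-0.001  0.    -1.   ] F [ 0.4 -0.4 -1.4] w 0.526
```

View pics/scene24o.png

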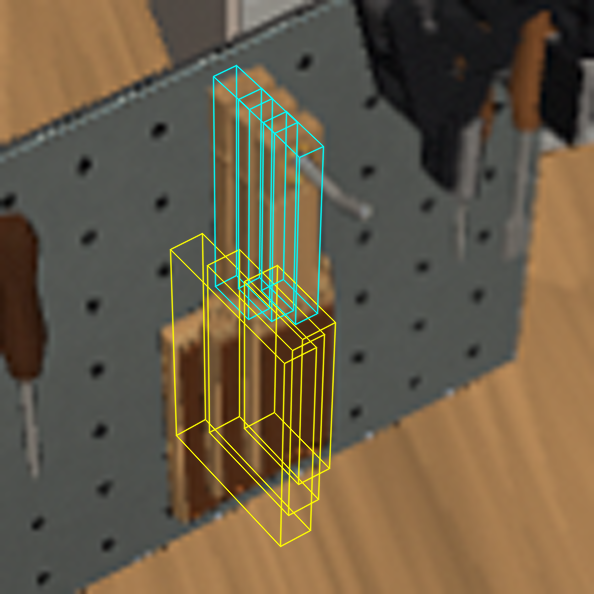

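View pics/scene24.png

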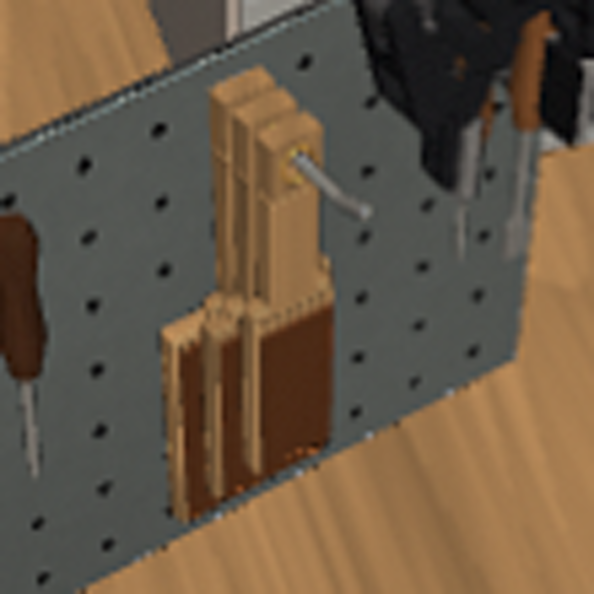

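View pics/side24o.png

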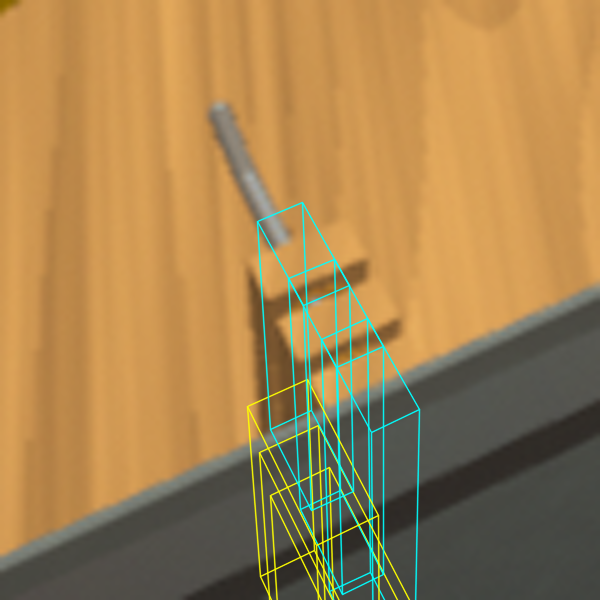

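View pics/wrist24o.png

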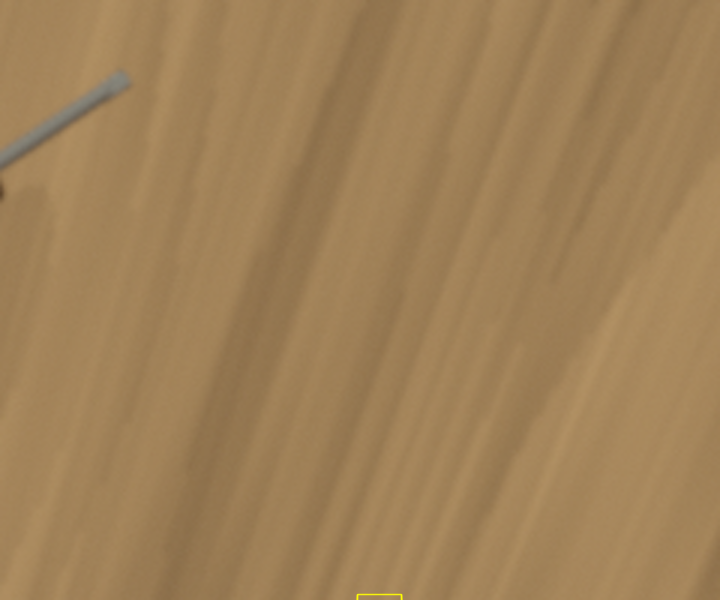

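View pics/wrist24.png

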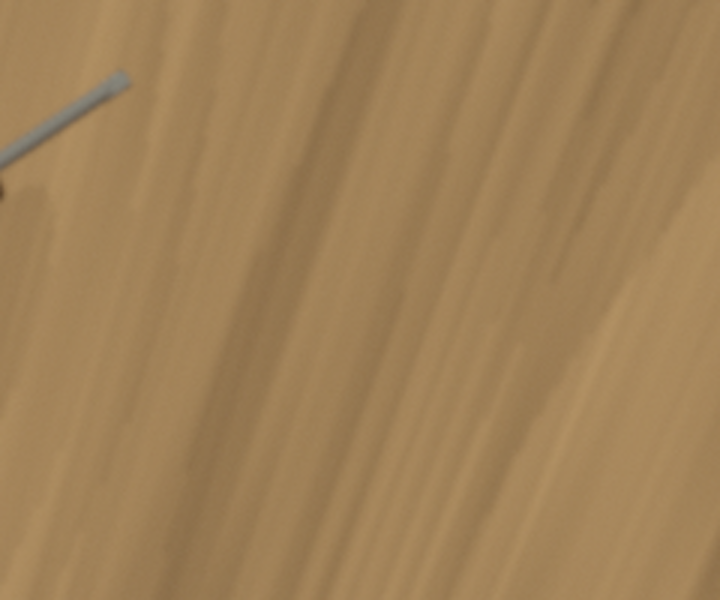

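Run:
```python
from ov import *
n=np.array([-.343,.939]);r=np.array([.5157,-.357])
for nm,off,wh,f in(('scene',(270,70),(110,110),5.4),('side',(240,320),(120,120),5)):
    p=shot(nm); im=cv2.resize(p['img'][off[1]:off[1]+wh[1],off[0]:off[0]+wh[0]],None,fx=f,fy=f,interpolation=cv2.INTER_CUBIC)
    for k,(q,e) in enumerate((('large',.232),('medium',.204),('small',.176))):
        c=r+n*(.009+.018*k); paddle(p,im,q,c[0],c[1],.35+np.pi/2,off,f,z=.261-e)
    cv2.imwrite('pics/%s25o.png'%nm,im)
```

```text
(no output)
```

View pics/scene25o.png

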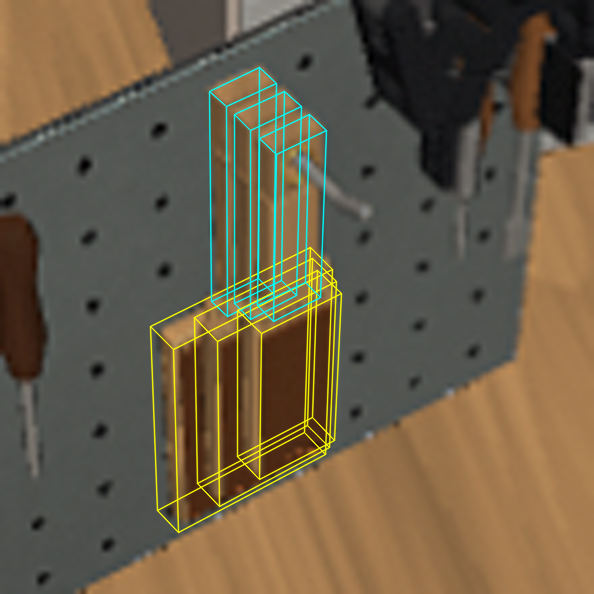

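View pics/side25o.png

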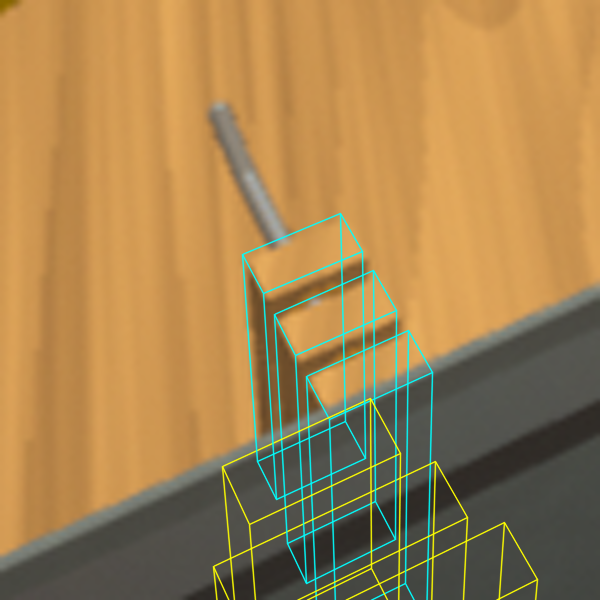

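```bash
python3 -m creep '5 0 -2 0;5 0 0 0;5 0 0 0;0 0 0 0;0 0 0 0'; python3 -c "
from h import *
shot('scene','s26.png')"
```

```text
time_s: 46.28
ee_pos: [0.404, -0.0507, 0.3752]
tcp_rot: [0.573, 0.819, -0.0, 0.0]
wrist_force: [0.8, 0.0, -0.2]
width: 0.53
```

View pics/s26.png

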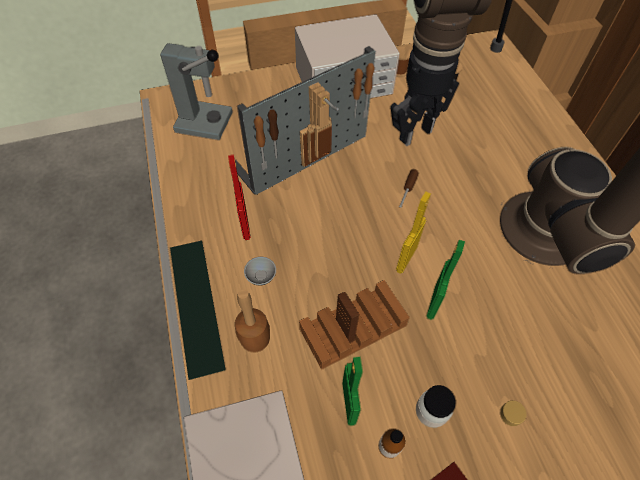

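The three paddles hang at about (318,120) and the burnisher is alone in the block at (347,315). Everything else is where it was, and the gripper is clear.

```bash
python3 -c "
from station import ctrl
print(ctrl.hand_in())"
```

```text
the job is handed in; nothing more can be done
None
```

All three strop paddles are hanging on the hook, the large one against the panel, then the medium, then the small. I handed the job in at about 46 s of the 72 s allowed.

- **Position:** In the last pictures the paddles lie one behind another, about 18 mm apart and centred on the hook. The drawn outlines match to within about 2 mm, which is about as good as the cameras are. I judged that they touch from the pictures and from the force while sliding each one back, not from a direct measurement.
- **Forces:** I read forces only at the end of each move. The highest was about 14 N sideways, while seating the large paddle. Two others pressed lightly: the tip of the hook caught the top of the large and medium holes (5–8 N), so I raised each paddle and carried on. The fingers also rested on the panel at about 7 N after releasing the large paddle.
- **A reading that disagreed:** While I pushed the medium paddle back, its handle came about 4 mm closer to the large one than expected. After release, the pictures showed the spacing as normal again.
- **Everything else:** The burnishing board is still in the block. The other bench items and the coloured look-alikes had not moved in the last picture, and the gripper was well clear.

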